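# Lever open the exhaust-filter housing and take out the filter cartridge

## Robot

A 7-joint arm with a two-finger parallel gripper is mounted at the origin on the work surface. World frame = base frame: x ahead of the robot, y to its left, z up, the work surface at z = 0. Lengths are in m, angles in rad, forces in N, time in s.
With the tool pointing down it reaches from about 0.425 to 0.925 m from the base axis. Payload 6.8 kg.
Tool frame: the origin (TCP) lies at the very end of the fingers, on their centre line; the grasp point (between the pads) lies 19 mm behind it; y points along the fingers, x is the direction in which the jaws open and shut, and the axes are right-handed (so a half turn about y gives the same grasp; the last joint's range is limited). The gripper opens to 85 mm and grips with 20 to 120 N. Pads are 22 mm wide; open, the fingers measure 114 mm over their backs; the gripper's body (76 mm by 85 mm) begins 54 mm behind the grasp point. The pads swing forward as they close: fully open they stand 13 mm farther back than shut.
Start: joints at [1.096, 0.477, 0.022, 1.555, -0.011, 1.109, -0.083], TCP at [0.242, -0.63, 0.231] pointing down, gripper open.
Joint ranges: [-2.96, 2.96], [-0.34, 2.1], [-1.41, 1.46], [0.24, 2.44], [-1.37, 4.51], [0.17, 1.92], [-2.96, 2.96]. Speed limits (rad/s): [2.39, 2.39, 3.14, 3.14, 3.14, 3.14, 3.14].

## Interface

Orientations are given as a unit quaternion [w, x, y, z].
In Python, from bench import bot gives the robot as it stands. The module is installed in compiled form; this text tells all that it offers.
- The arm moves only by the shell command python3 -m crank 'ROWS' [OPENING] [FORCE]. ROWS is JSON, a list of rows, each an object with "delta_pos": the shift along the tool's x, y, z in mm, a list of three; "spin": the turn about the tool's y in rad. In form: [{"delta_pos": [x, y, z], "spin": spin}, ...]. A call has 1 to 8 rows; each row shifts and turns the commanded pose from where the row before left it, along the tool's axes as they then stand; what a row does not reach is not made up. A row lasts 1/8 s, in which the tool goes at most 62.5 mm and 10.7 degrees, less where a joint would pass 70% of its speed; a pose out of reach is approached as far as the arm can. A call is refused whole if a number of a shift passes 62.5 or a number of a turn 0.188, either way. A call with a gripper value outside its range is refused whole. OPENING is the opening, from 0 (shut) to 1 (fully open), set as the call begins (- or left out, the last holds). The fingers move at their own pace and stop on an object; FORCE is the grip in N (left out, the last holds). Time passes only in rows, so rows that do not move let the fingers close. It gives the time, the measured TCP pose, the force and the opening at its end, in the units of the state.
- bot.read_state(): the state, without advancing time (a new reading comes with each control period).
- bot.get_image(name): name is "scene" or "top" or "wrist"; returns a dict with "frame" (400x640x3 uint8, red, green, blue), "fov_y" (degrees; the focal length in pixels is half the picture's height over the tangent of half this angle, whatever the lens; pixels are square), "cx", "cy" (the principal point, pixels), "k1" (the pictures are not rectified: a ray, as slopes to the right and down, at radius r is drawn at 1 + k1 r^2 times it, then the intrinsics apply), "R" (3x3) and "t" (3): a world point X has camera coordinates R X + t; the wrist camera has in their place "mount" (4x4, takes a point from camera to tool coordinates, whose origin is the TCP and whose axes are the tool frame's). Camera axes: x right, y down, z forward; pixel columns grow to the right and rows downward; lengths in m; the calibration is good to about 2 mm. A picture is of the moment at which its call begins: read the wrist's pose just before it. There is no depth.
- bot.sign_off(): hands the job in, once; it reports no verdict.
The state is a dict: "time": time; "joints": joint angles; "dq": joint speeds; "tau": joint torques, N m; "ee_pos": TCP position; "ee_rot": TCP orientation; "wrist_force": force on the tool from outside, world axes, zero at the start; "wrist_torque": the same for the moment, N m; "finger_gap": finger opening in m.
Only numpy, scipy, OpenCV 4.12 (cv2) and the standard library are available. Lean on these libraries where they do the work, as an engineer would, in place of code of your own. Each camera call takes 0.05 s, during which the arm holds its last target.

## Task

Use the flat-bladed lever from the white bench mat to prise up the cover of the filter housing, swing the cover open until it leans back past upright, and take out the white filter cartridge: set it down, without dropping it, standing upright in the steel tray. The lever must finish lying on the mat again; do not shift the bottle, the jar or the other hand tool.

Things in the scene. Friction and masses are not known exactly. Their poses are not given: they have to be found in the camera images.
- slot (a point): Mouth of the pry slot of the fixed steel filter housing: its centre, on the outer face of the front wall, 134 mm above the bench. Frame: x points into the housing (front to hinge), y along the slot, z up. Slot: between the top of the 8 mm thick front wall (z -6 mm) and the closed cover's underside (z +6 mm, rising inward at 30 degrees); 154 mm wide; it opens into the well.
- guard_bar (a point): Axis and middle of the fixed guard bar in front of the slot (slot frame x -55, z -3 mm; same axes): round, 18 mm thick, 190 mm long along y, with a 6 mm thick fin on it up to z +19 mm from its axis. A level blade cannot pass it to the closed slot: come from below it, the blade pointing about 30 degrees up. Brackets at y +-89 mm. With the cover over 0.17 rad open a blade passes over it.
- well (a point): Middle of the well's floor inside the housing, 65 mm above the bench (slot frame's axes). The well is 134 mm (x) by 154 mm (y); side walls slope up with the cover, from z 75 mm at the front to 162 mm at the back. Behind the hinge a casing reaches z 162 mm; a fixed glass vessel 110 mm behind that is about 390 mm tall with its rods.
- lid_hinge (a point): Hinge axis of the cover, along its y axis, at x = 153 mm, z = 94 mm of the slot frame; its frame turns with the cover: the cover reaches along its -x for 180 mm, underside at z = 0.
- lid_edge (a point): Middle of the underside of the cover's free edge. The cover is a plain steel plate 180 x 170 x 6 mm with no handle, 180 mm from hinge to this edge.
- lid (a joint): Angle of the cover in rad: 0 closed (sloping down to the front at 30 degrees), 2.09 upright, 2.45 at its stop, leaning back. The hinge is stiff: the cover stays at whatever angle it is left; lifting it at the free edge takes about 2 to 3 N.
- pry_handle (a point): Flat-bladed lever, 195 mm long, 0.12 kg: centre of its black handle (80 mm long in x, 18 mm wide in y, 22 mm tall in z, lying on the mat). The flat steel blade, 24 mm wide and 2.5 mm thick, runs along +x from the handle's front, at the handle's mid height; its tip is 155 mm from this point.
- rod_handle (a point): Bystander: centre of the same black handle of another hand tool on the mat beside the lever; it has a round 7 mm shank with a 12 mm knob at the end in place of the flat blade. It must not be moved.
- mat: Fixed white plastic bench mat, 210 (x) x 150 (y) x 3 mm; origin at the centre of its underside, on the bench.
- cartridge_mid (a point): White filter cartridge, 0.18 kg, standing in the well of the housing under the cover: its centre, 45 mm above its underside. Its body is 50 (x) x 90 (y) x 60 mm tall; on top stands a grip rib 14 mm thick (x), 60 mm long (y) and 30 mm tall, so it is 90 mm tall in all and its top is at z = 21 mm of the slot frame.
- tray: Fixed open steel tray, 170 (x) x 130 (y) x 25 mm outside, walls and floor about 4 mm; origin at the centre of its underside, on the bench.
- bottle_mid (a point): Bystander: clear glass bottle with white cap, 68 mm in diameter, 150 mm tall; its centre.
- jar_mid (a point): Bystander: small amber jar with black cap, 58 mm in diameter, 75 mm tall; its centre.
Mind the look-alikes: they are no part of the job. What is meant by the tray is not orange, and is the smaller of those in its own colour. Leave any pink or red look-alike of the part that bears pry_handle alone.

How it is judged:
On the way, in this order (a step that is already met when the one before it is completed fails the run):
1. the cover is raised by the lever's blade (opened over 0.1 rad with the lever pressing on it) (value of joint lid above 0.1 rad and contact force between pry and lid above 0.3 N), for 0.05 s.
2. the cover leans back past upright (over 2.12 rad) (value of joint lid above 2.12 rad), for 0.2 s.
At the end, for the whole second after the job is handed in: The cover is open past upright (over 2.12 rad); the cartridge stands upright (within 0.15 rad) on the tray's floor, its centre within 60 mm (x) and 45 mm (y) of the tray's centre, at rest; the lever lies on the mat at rest, the centre of its handle over the mat and no higher than lying (value of joint lid above 2.12 rad and x of cartridge_mid in the frame of tray between -0.06 and 0.06 m and y of cartridge_mid in the frame of tray between -0.045 and 0.045 m and z of cartridge_mid in the frame of tray below 0.057 m and angle between cartridge_mid's own z axis and vertical below 0.15 rad and linear speed of each of cartridge, pry below 0.02 m/s and x of pry_handle in the frame of mat between -0.105 and 0.105 m and y of pry_handle in the frame of mat between -0.075 and 0.075 m and z of pry_handle in the frame of mat below 0.024 m); the robot touches nothing.
It fails at once if a bystander (bottle, jar, other tool) is moved more than 25 mm (distance of any of bottle_mid, jar_mid, rod_handle from where it was at the start of the episode above 0.025 m).
It fails at once if the cartridge is dropped (moves faster than 0.8 m/s while nothing holds it) (contact force between the fingers and cartridge below 0.05 N and linear speed of cartridge above 0.8 m/s).
It also fails if it takes over 72 s, if anything falls off the work surface, if the arm or the gripper's body presses on something with over 40 N, if the wrist force passes 120 N, or if a joint passes its speed limit or range.

## Working session

There is one attempt and no reset: what is moved stays moved. The work goes in short steps, Python scripts to look and compute and a shell command to move; the robot and the scene stay as the last step left them, time stands still between calls to the robot, and variables do not carry over. Pictures are saved under pics/ and viewed, and the job is handed in when it is done.

```bash
mkdir -p pics; ls
python3 - <<'E'
from bench import bot
import cv2,numpy as np
s=bot.read_state()
for k,v in s.items(): print(k,np.round(v,4))
for n in ["scene","top","wrist"]:
    d=bot.get_image(n); cv2.imwrite(f"pics/{n}0.png",d["frame"][:,:,::-1])
    print(n,{k:np.round(v,4).tolist() for k,v in d.items() if k!="frame"})
E
```

```text
pics
time 0.0
joints [ 1.0959  0.4778  0.0224  1.5565 -0.0115  1.1093 -0.0831]
dq [-0.0013 -0.001   0.0006 -0.0003  0.0008  0.0006  0.0013]
tau [-1.10000e-03 -5.96450e+01  1.60720e+00 -2.81198e+01  1.24000e-02
  9.40000e-03  0.00000e+00]
ee_pos [ 0.2418 -0.6295  0.2303]
ee_rot [ 0.5831 -0.5825  0.401  -0.3999]
wrist_force [-0.0344  0.086  -0.0123]
wrist_torque [-0.0038  0.0273  0.0107]
finger_gap 0.0852
scene {'fov_y': 43.2381, 'cx': 319.8305, 'cy': 195.2393, 'k1': -0.0046, 'R': [[0.6231, 0.7821, 0.0083], [0.4582, -0.3564, -0.8142], [-0.6338, 0.5112, -0.5805]], 't': [-0.2425, -0.1208, 1.8792]}
top {'fov_y': 54.576, 'cx': 316.3988, 'cy': 203.7927, 'k1': -0.02, 'R': [[-0.0245, -0.9997, -0.0046], [-0.9847, 0.025, -0.1726], [0.1727, 0.0003, -0.985]], 't': [-0.0659, 0.5243, 1.2871]}
wrist {'fov_y': 61.1245, 'cx': 319.1905, 'cy': 196.7471, 'k1': -0.0236, 'mount': [[1.0, -0.0006, 0.0006, 0.0003], [-0.0008, -0.3288, 0.9444, -0.1425], [-0.0004, -0.9444, -0.3288, 0.0846], [0.0, 0.0, 0.0, 1.0]]}
```

View pics/scene0.png

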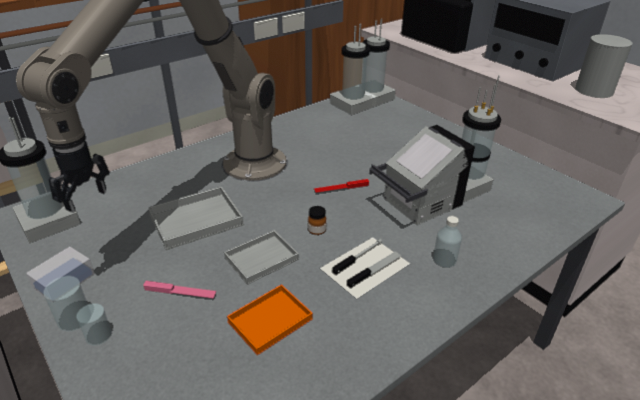

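View pics/top0.png

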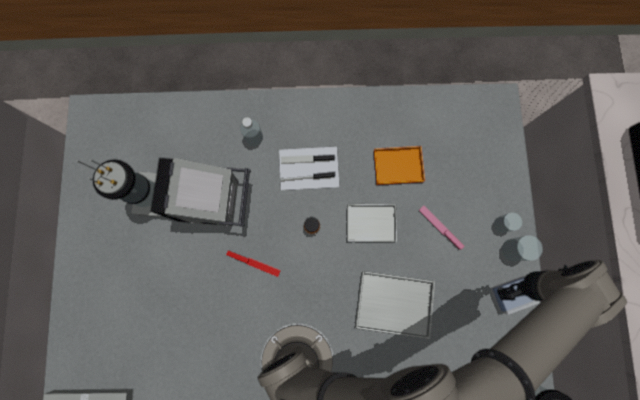

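View pics/wrist0.png

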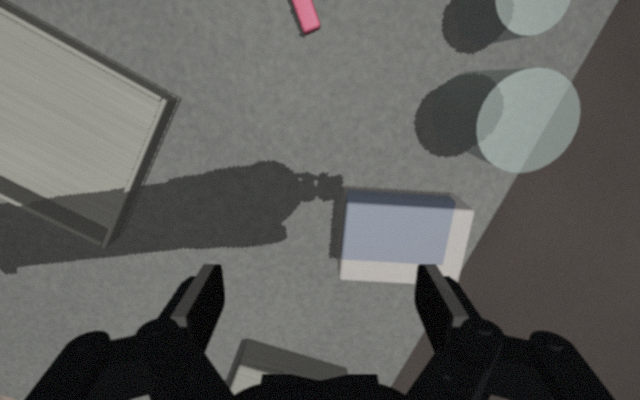

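The scene view shows the housing at (430,175), and the mat at (365,265) with two black-handled tools. The trays are small grey (262,256), large grey (197,215) and orange (270,318). The red (342,186) and pink (180,291) levers are look-alikes. The candidates for the lever are the top-view tools at rows 159 and 177, so I'll crop in on them.

```bash
cat > h.py <<'E'
import numpy as np,cv2
from bench import bot
from scipy.spatial.transform import Rotation as Ro
def rot(q): return Ro.from_quat([q[1],q[2],q[3],q[0]]).as_matrix()
def cam(d,s=None):
    f=200/np.tan(np.radians(d["fov_y"])/2)
    K=np.array([[f,0,d["cx"]],[0,f,d["cy"]],[0,0,1]]); D=np.array([d["k1"],0,0,0.])
    if "R" in d: R,t=np.array(d["R"]),np.array(d["t"])
    else:
        M=np.array(d["mount"]); T=np.eye(4); T[:3,:3]=rot(s["ee_rot"]); T[:3,3]=s["ee_pos"]
        W=np.linalg.inv(T@M); R,t=W[:3,:3],W[:3,3]
    return K,D,R,t
def ray(c,uv):
    K,D,R,t=c
    p=cv2.undistortPoints(np.array(uv,float).reshape(-1,1,2),K,D).reshape(-1,2)
    d=np.c_[p,np.ones(len(p))]@R
    return -R.T@t, d/np.linalg.norm(d,axis=1)[:,None]
def onz(c,uv,z):
    o,d=ray(c,uv); return o+d*((z-o[2])/d[:,2])[:,None]
def tri(c1,uv1,c2,uv2):
    o1,d1=ray(c1,uv1);o2,d2=ray(c2,uv2);out=[]
    for a,b in zip(d1,d2):
        s=np.linalg.lstsq(np.c_[a,-b],o2-o1,rcond=None)[0]
        p,q=o1+s[0]*a,o2+s[1]*b; out.append(np.r_[(p+q)/2,np.linalg.norm(p-q)])
    return np.array(out)
def proj(c,X):
    K,D,R,t=c
    return cv2.projectPoints(np.array(X,float).reshape(-1,1,3),cv2.Rodrigues(R)[0],t,K,D)[0].reshape(-1,2)
def crop(d,x0,y0,x1,y1,k,name):
    cv2.imwrite("pics/"+name,cv2.resize(d["frame"][y0:y1,x0:x1,::-1],None,fx=k,fy=k,interpolation=cv2.INTER_CUBIC))
E
python3 - <<'E'
from h import *
import pickle
T=bot.get_image("top");S=bot.get_image("scene")
pickle.dump((T,S),open("im0.pkl","wb"))
a=cv2.resize(T["frame"][140:200,270:350],None,fx=5,fy=5,interpolation=cv2.INTER_CUBIC)
b=cv2.resize(S["frame"][230:300,310:420],None,fx=3.6,fy=3.6,interpolation=cv2.INTER_CUBIC)
a=a[:252*1];h=max(a.shape[0],b.shape[0])
o=np.zeros((h,a.shape[1]+b.shape[1],3),np.uint8);o[:a.shape[0],:a.shape[1]]=a;o[:b.shape[0],a.shape[1]:]=b
cv2.imwrite("pics/mat.png",o[:,:,::-1])
crop(T,140,140,270,240,6,"house_t.png"); crop(S,360,110,500,230,5,"house_s.png")
E
```

```text
(no output)
```

View pics/mat.png

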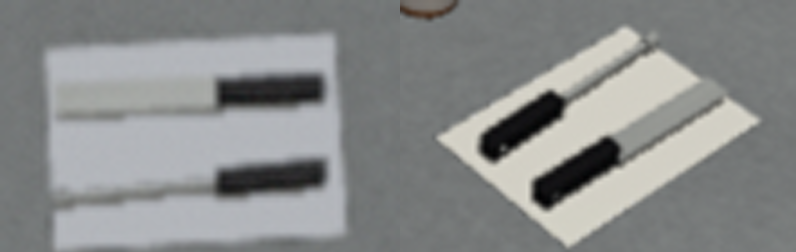

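View pics/house_t.png

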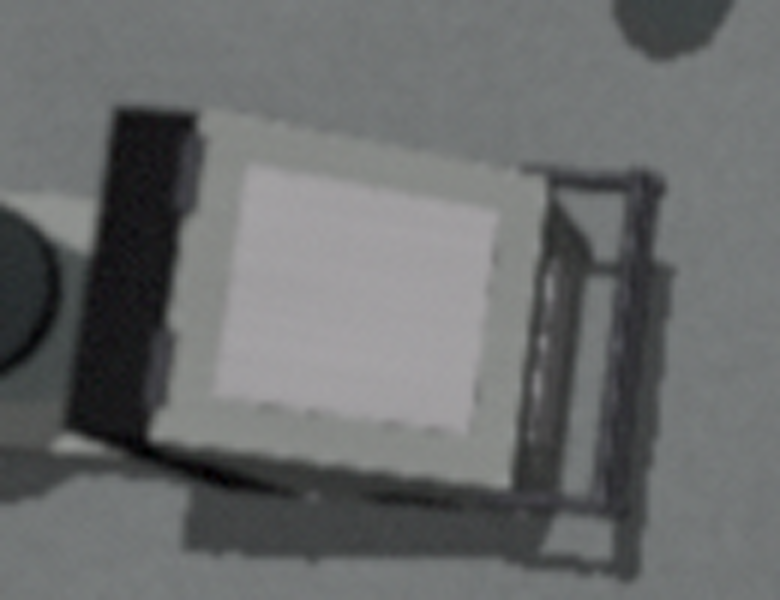

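View pics/house_s.png

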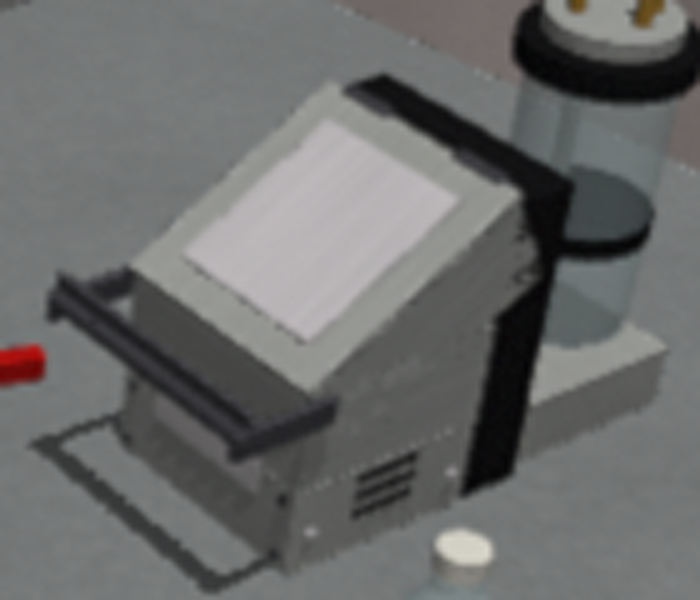

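Both views agree. The upper tool (top row 159, handle at about (324,158)) has the wide flat blade, so it is the lever, and the row-177 tool is the round-shank bystander. The cover's top face and the guard bar are clearly visible. Next I'll measure.

```bash
python3 - <<'E'
from h import *
import pickle
T,S=pickle.load(open("im0.pkl","rb")); ct,cs=cam(T),cam(S)
np.set_printoptions(precision=4,suppress=True)
t=lambda l:[(x/6+140-.42,y/6+140-.42) for x,y in l]
s=lambda l:[(x/5+360-.4,y/5+110-.4) for x,y in l]
# free L(top img top), free R, back
tt=t([(549,178),(513,490),(203,106),(150,441)]); ss=s([(311,389),(133,268),(524,192),(330,83)])
for z,i in((.1432,slice(0,2)),(.2332,slice(2,4))):
    print(z,onz(ct,tt[i],z),onz(cs,ss[i],z))
print(tri(ct,tt,cs,ss))
m=lambda l:[(x/5+270-.4,y/5+140-.4) for x,y in l]
print("mat",onz(ct,m([(46,48),(334,34),(346,235)]),.003))
# masks of handles
for nm,I,c,(x0,y0,x1,y1) in(("top",T,ct,(275,140,345,195)),("scene",S,cs,(315,230,415,300))):
    g=I["frame"][y0:y1,x0:x1].max(2)<70
    n,l,st,ce=cv2.connectedComponentsWithStats(g.astype(np.uint8))
    for k in range(1,n):
        if st[k,4]>25: print(nm,ce[k]+[x0,y0],st[k],onz(c,[ce[k]+[x0,y0]],.02 if nm=="top" else .014))
# small tray
hs=cv2.cvtColor(T["frame"],cv2.COLOR_RGB2HSV)
E
python3 - <<'E'
import sys;sys.path.insert(0,'.')
from h import *
import pickle,os
os.chdir('.')
T,S=pickle.load(open("im0.pkl","rb"))
crop(T,335,190,410,255,8,"tray_t.png"); crop(S,215,225,310,290,7,"tray_s.png")
E
```

```text
0.1432 [[0.6259 0.1944 0.1432]
 [0.4566 0.2111 0.1432]] [[0.6231 0.2007 0.1432]
 [0.4603 0.2132 0.1432]]
0.2332 [[0.6434 0.3496 0.2332]
 [0.4731 0.369  0.2332]] [[0.6418 0.3522 0.2332]
 [0.4756 0.3654 0.2332]]
[[0.6259 0.1948 0.1467 0.0029]
 [0.458  0.213  0.1416 0.0037]
 [0.6432 0.3494 0.2346 0.0008]
 [0.4731 0.3694 0.2311 0.0011]]
mat [[ 0.7352  0.053   0.003 ]
 [ 0.7403 -0.157   0.003 ]
 [ 0.5903 -0.1605  0.003 ]]
top [323.2796 157.9355] [39 16 20  5 93] [[ 0.6929 -0.1077  0.02  ]]
top [323.4835 175.3626] [38 33 22  6 91] [[ 0.6287 -0.1066  0.02  ]]
scene [343.6011 264.4468] [ 18  26  23  18 188] [[ 0.6299 -0.1065  0.014 ]]
scene [358.6553 277.5728] [ 32  38  24  20 206] [[ 0.6944 -0.108   0.014 ]]
```

View pics/tray_t.png

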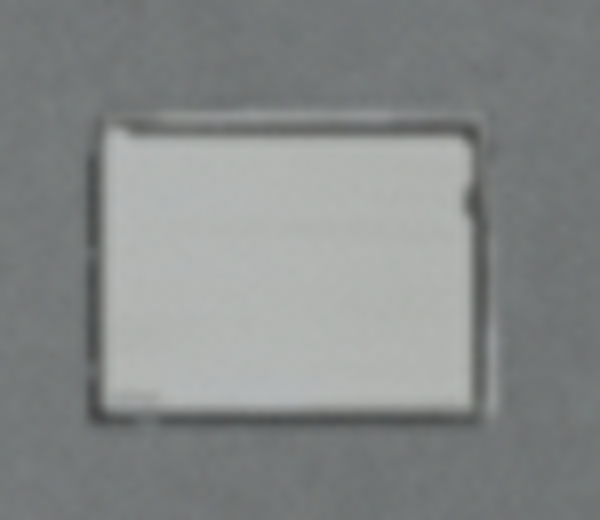

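View pics/tray_s.png

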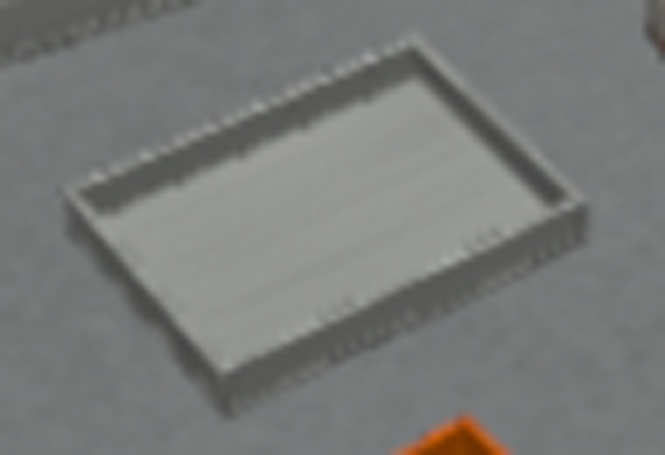

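```bash
cat >> h.py <<'E'
np.set_printoptions(precision=4,suppress=True)
def st():
    s=bot.read_state(); R=rot(s["ee_rot"])
    print("t",round(s["time"],2),"tcp",np.array(s["ee_pos"]).round(4),"jawyaw(deg)",round(np.degrees(np.arctan2(R[1,0],R[0,0])),2),"gap",round(s["finger_gap"],4),"F",np.array(s["wrist_force"]).round(1),"j",np.array(s["joints"]).round(2))
    return s,R
def togo(target,yaw=None):
    """target TCP world; prints delta in tool mm and spin (spin about tool y which points down)"""
    s,R=st(); d=R.T@(np.array(target)-s["ee_pos"])*1000
    print("tool delta mm",d.round(1))
    if yaw is not None:
        cur=np.arctan2(R[1,0],R[0,0]); a=(np.radians(yaw)-cur+np.pi/2)%np.pi-np.pi/2
        print("spin",round(-a,4),"(mod pi)")
E
python3 - <<'E'
from h import *
import pickle
T,S=pickle.load(open("im0.pkl","rb")); ct,cs=cam(T),cam(S)
s,R=st(); print(R)
print("tray scene",onz(cs,[(x/7+215-.43,y/7+225-.43) for x,y in[(415,37),(585,205),(225,375),(68,190)]],.025))
print("tray top",onz(ct,[(x/8+335-.44,y/8+190-.44) for x,y in[(97,113),(482,113),(495,418),(90,420)]],.025))
sc=lambda l:[(310+(x-400)/3.6-.36,230+y/3.6-.36) for x,y in l]
# lever: blade end corners, handle/blade junction in scene
print("tip",onz(cs,sc([(718,88)]),.0155), onz(ct,[(57/5+270-.4,97/5+140-.4)],.0155))
for x0,nm in((0,'')): 
    a=T["frame"][153:168,275:332].astype(int).max(2); print(a[:, ::4])
E
```

```text
t 0.25 tcp [ 0.242  -0.6299  0.2309] jawyaw(deg) -68.99 gap 0.0853 F [-0.1 -0.2  0.4] j [ 1.1   0.48  0.02  1.56 -0.01  1.11 -0.08]
[[ 0.3586 -0.0003  0.9335]
 [-0.9335  0.0008  0.3586]
 [-0.0009 -1.     -0.    ]]
tray scene [[ 0.3945 -0.1817  0.025 ]
 [ 0.5257 -0.1879  0.025 ]
 [ 0.5184 -0.3543  0.025 ]
 [ 0.3887 -0.3486  0.025 ]]
tray top [[ 0.5238 -0.1846  0.025 ]
 [ 0.5195 -0.3526  0.025 ]
 [ 0.3867 -0.3503  0.025 ]
 [ 0.3903 -0.1766  0.025 ]]
tip [[0.6949 0.0439 0.0155]] [[0.6942 0.0441 0.0155]]Traceback (most recent call last):
  File "<stdin>", line 10, in <module>
TypeError: cannot unpack non-iterable int object
```

```bash
python3 -m crank '[{"delta_pos":[0,0,0],"spin":-0.172},{"delta_pos":[0,0,0],"spin":-0.172},{"delta_pos":[0,0,0],"spin":-0.172},{"delta_pos":[0,0,0],"spin":-0.172},{"delta_pos":[0,0,0],"spin":-0.172},{"delta_pos":[0,0,0],"spin":-0.172},{"delta_pos":[0,0,0],"spin":-0.172},{"delta_pos":[0,0,0],"spin":0}]' 0.45 40; python3 -c "
from h import *
togo([.6938,-.12,.15],0)"
```

```text
time: 1.25
ee_pos: [0.2419, -0.6301, 0.2311]
ee_rot: [0.707, -0.707, 0.001, -0.001]
wrist_force: [-0.2, 0.6, 0.3]
finger_gap: 0.0381
t 1.25 tcp [ 0.2419 -0.6301  0.2311] jawyaw(deg) -0.1 gap 0.0381 F [-0.2  0.6  0.3] j [ 1.28  0.49 -0.23  1.54  0.12  1.13  1.01]
tool delta mm [451.   81.4 510.9]
spin -0.0018 (mod pi)
```

```bash
R='x'; python3 -m crank '[{"delta_pos":[28,0,32],"spin":0},{"delta_pos":[28,0,32],"spin":0},{"delta_pos":[28,0,32],"spin":0},{"delta_pos":[28,0,32],"spin":0},{"delta_pos":[28,0,32],"spin":0},{"delta_pos":[28,0,32],"spin":0},{"delta_pos":[28,0,32],"spin":0},{"delta_pos":[28,0,32],"spin":0}]' && python3 -m crank '[{"delta_pos":[28,8,32],"spin":0},{"delta_pos":[28,8,32],"spin":0},{"delta_pos":[28,8,32],"spin":0},{"delta_pos":[28,8,32],"spin":0},{"delta_pos":[28,8,32],"spin":0},{"delta_pos":[28,8,32],"spin":0},{"delta_pos":[28,8,32],"spin":0},{"delta_pos":[0,0,0],"spin":0}]'; python3 -c "
from h import *
togo([.6938,-.12,.15],0)
s=bot.read_state();d=bot.get_image('wrist');cv2.imwrite('pics/w1.png',d['frame'][:,:,::-1])
c=cam(d,s);print(proj(c,[[.6938,-.108,.025],[.6938,-.120,.025],[.6945,.044,.015],[.63,-.108,.025]]))"
```

```text
time: 2.25
ee_pos: [0.4669, -0.373, 0.2314]
ee_rot: [-0.707, 0.707, -0.002, 0.002]
wrist_force: [0.2, -0.6, -0.7]
finger_gap: 0.0386
time: 3.25
ee_pos: [0.6636, -0.1448, 0.1744]
ee_rot: [0.708, -0.706, -0.001, 0.001]
wrist_force: [-0.1, -0.7, -0.7]
finger_gap: 0.0384
t 3.25 tcp [ 0.6636 -0.1448  0.1744] jawyaw(deg) 0.15 gap 0.0384 F [-0.1 -0.7 -0.7] j [ 0.4   0.57 -0.39  1.57  0.24  1.05 -0.06]
tool delta mm [30.2 24.5 24.7]
spin 0.0026 (mod pi)
[[354.5052 137.934 ]
 [354.018  151.6881]
 [360.9419 -65.4741]
 [280.47   137.772 ]]
```

View pics/w1.png

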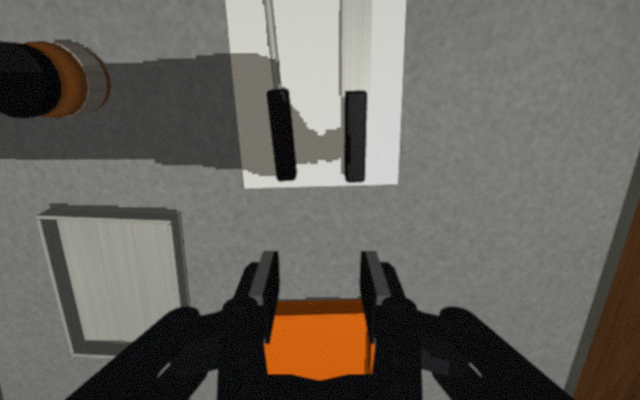

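The handle centre is at (355,136), against a prediction of (354.5,138). The lever runs straight along +y, and the rod tool is clear at x≈280.

```bash
python3 -m crank '[{"delta_pos":[15,20,12],"spin":0},{"delta_pos":[15,35,13],"spin":0},{"delta_pos":[0,35,0],"spin":0},{"delta_pos":[0,0,0],"spin":0}]'; python3 -c "
from h import *
togo([.6938,-.12,.007],0)
s=bot.read_state();d=bot.get_image('wrist');cv2.imwrite('pics/w2.png',d['frame'][:,:,::-1])"
```

```text
time: 3.8
ee_pos: [0.6892, -0.1267, 0.0824]
ee_rot: [-0.707, 0.707, -0.003, -0.001]
wrist_force: [-0.1, 0.0, 0.0]
finger_gap: 0.0384
t 3.8 tcp [ 0.6892 -0.1267  0.0824] jawyaw(deg) -0.18 gap 0.0384 F [-0.1  0.   0. ] j [ 0.33  0.7  -0.36  1.57  0.29  0.93 -0.13]
tool delta mm [ 5.1 75.3  6.8]
spin -0.0032 (mod pi)
```

View pics/w2.png

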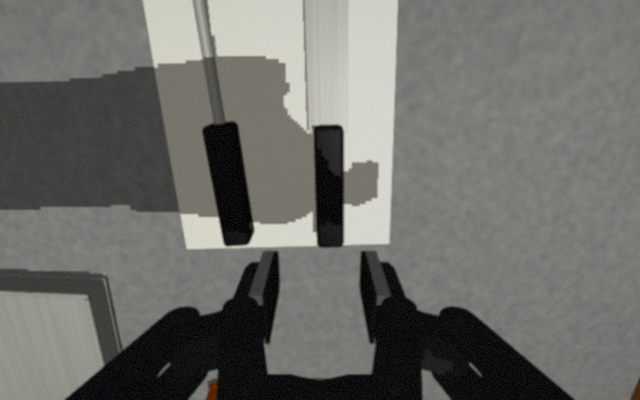

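```bash
python3 -m crank '[{"delta_pos":[5,15,7],"spin":0},{"delta_pos":[0,25,0],"spin":0},{"delta_pos":[0,25,0],"spin":0},{"delta_pos":[0,10,0],"spin":0},{"delta_pos":[0,0,0],"spin":0}]' && python3 -m crank '[{"delta_pos":[0,0,0],"spin":0},{"delta_pos":[0,0,0],"spin":0},{"delta_pos":[0,0,0],"spin":0},{"delta_pos":[0,0,0],"spin":0}]' 0 100; python3 -c "
from h import *
st()"
```

```text
time: 4.47
ee_pos: [0.6973, -0.118, 0.0104]
ee_rot: [0.707, -0.707, 0.0, -0.0]
wrist_force: [0.3, -0.7, -0.1]
finger_gap: 0.0384
time: 4.97
ee_pos: [0.6983, -0.1182, 0.0121]
ee_rot: [-0.707, 0.707, 0.001, 0.001]
wrist_force: [-1.7, -0.2, 4.9]
finger_gap: 0.0149
t 4.97 tcp [ 0.6983 -0.1182  0.0121] jawyaw(deg) -0.01 gap 0.0149 F [-1.7 -0.2  4.9] j [ 0.3   0.79 -0.34  1.59  0.33  0.82 -0.17]
```

```bash
python3 -c "
from h import *
d=bot.get_image('wrist');cv2.imwrite('pics/w3.png',d['frame'][:,:,::-1])
d=bot.get_image('scene');crop(d,290,200,430,310,5,'s3.png')"
```

```text
(no output)
```

View pics/w3.png

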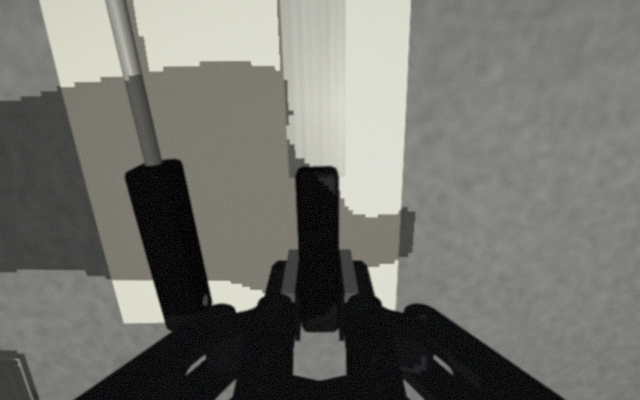

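View pics/s3.png

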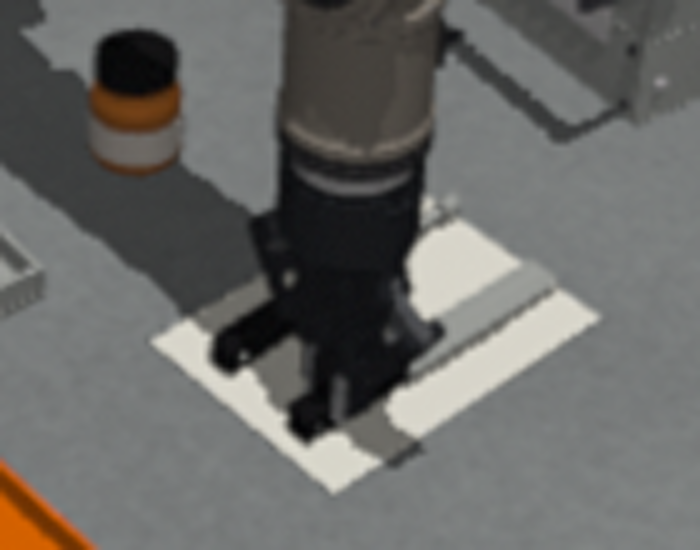

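```bash
python3 -m crank '[{"delta_pos":[0,-15,0],"spin":0},{"delta_pos":[0,-35,0],"spin":0},{"delta_pos":[0,-40,0],"spin":0},{"delta_pos":[0,-40,0],"spin":0},{"delta_pos":[0,-40,0],"spin":0},{"delta_pos":[-20,-10,15],"spin":0},{"delta_pos":[-25,0,20],"spin":0.105},{"delta_pos":[0,0,0],"spin":0}]'; python3 -c "
from h import *
togo([.524,.0388,.19],-6)
d=bot.get_image('wrist');cv2.imwrite('pics/w4.png',d['frame'][:,:,::-1])"
```

```text
time: 6.08
ee_pos: [0.6506, -0.0808, 0.1915]
ee_rot: [0.706, -0.706, 0.036, -0.036]
wrist_force: [-0.5, -0.5, -1.2]
finger_gap: 0.0149
t 6.08 tcp [ 0.6506 -0.0808  0.1915] jawyaw(deg) -5.87 gap 0.0149 F [-0.5 -0.5 -1.2] j [ 0.31  0.51 -0.39  1.62  0.21  1.05 -0.25]
tool delta mm [-138.2    1.6  106. ]
spin 0.0022 (mod pi)
```

View pics/w4.png

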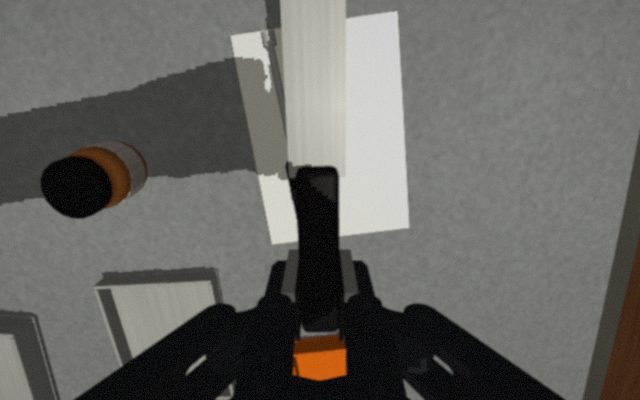

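```bash
python3 -m crank '[{"delta_pos":[-35,0,20],"spin":0},{"delta_pos":[-35,0,26],"spin":0},{"delta_pos":[-35,0,30],"spin":0},{"delta_pos":[-33,0,30],"spin":0},{"delta_pos":[0,0,0],"spin":0}]'; python3 -c "
from h import *
togo([.524,.0388,.16],-6)
d=bot.get_image('wrist');cv2.imwrite('pics/w5.png',d['frame'][:,:,::-1])
d=bot.get_image('scene');crop(d,310,90,490,240,4,'s5.png')"
```

```text
time: 6.75
ee_pos: [0.5247, 0.0393, 0.1909]
ee_rot: [0.706, -0.706, 0.035, -0.035]
wrist_force: [0.4, -0.2, -1.2]
finger_gap: 0.0151
t 6.75 tcp [0.5247 0.0393 0.1909] jawyaw(deg) -5.7 gap 0.0151 F [ 0.4 -0.2 -1.2] j [ 0.19  0.32 -0.47  1.93  0.17  0.94 -0.45]
tool delta mm [-0.7 30.9 -0.6]
spin 0.0052 (mod pi)
```

View pics/w5.png

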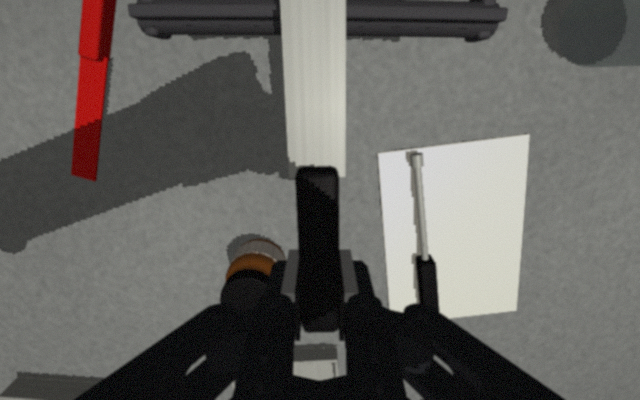

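View pics/s5.png

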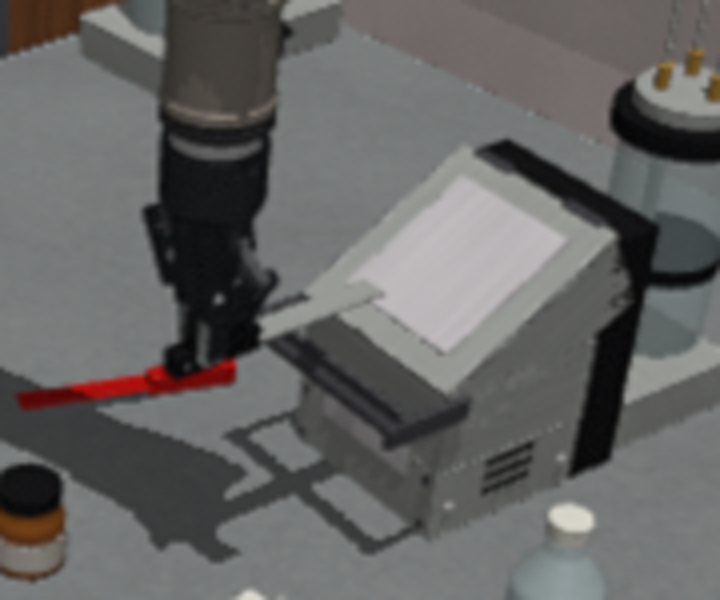

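```bash
python3 -m crank '[{"delta_pos":[0,15,0],"spin":0},{"delta_pos":[0,15,0],"spin":0},{"delta_pos":[0,10,0],"spin":0},{"delta_pos":[0,10,0],"spin":0},{"delta_pos":[0,10,0],"spin":0},{"delta_pos":[0,0,0],"spin":0}]' 0 20; python3 -c "
from h import *
st()
d=bot.get_image('wrist');cv2.imwrite('pics/w6.png',d['frame'][:,:,::-1])
d=bot.get_image('scene');crop(d,310,90,490,240,4,'s6.png')"
```

```text
time: 7.6
ee_pos: [0.5264, 0.0367, 0.13]
ee_rot: [0.706, -0.706, 0.037, -0.037]
wrist_force: [2.0, -2.2, 2.0]
finger_gap: 0.0151
t 7.6 tcp [0.5264 0.0367 0.13  ] jawyaw(deg) -6.05 gap 0.0151 F [ 2.  -2.2  2. ] j [ 0.17  0.4  -0.44  1.98  0.23  0.81 -0.5 ]
```

View pics/s6.png

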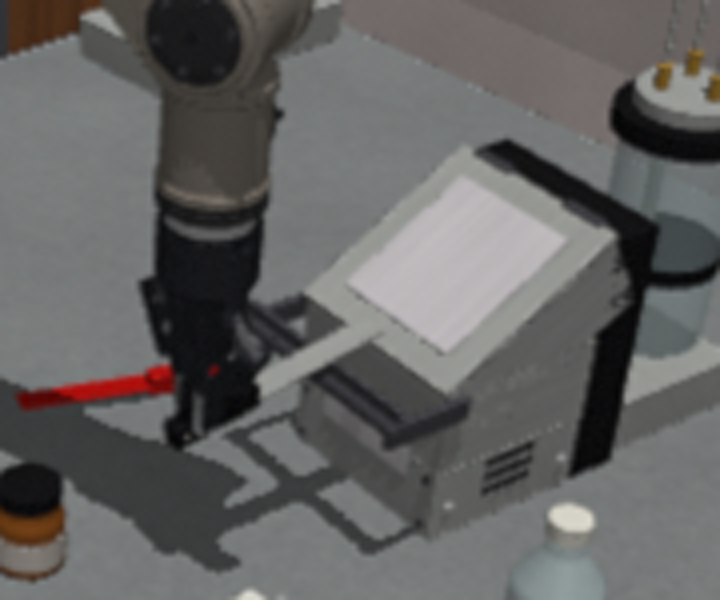

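View pics/w6.png

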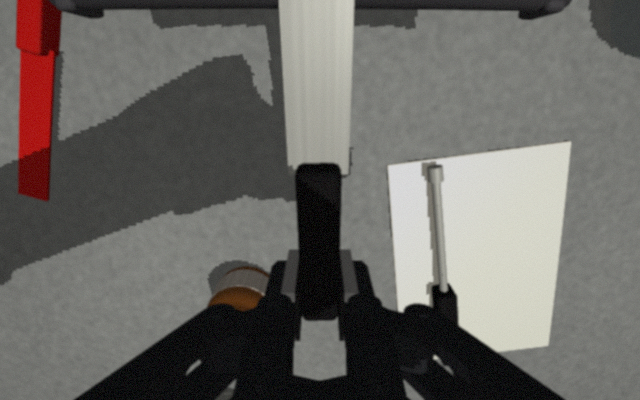

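```bash
cat >> h.py <<'E'
P=np.array([.5421,.2108,.134]); X=np.array([.1045,.9945,0]); Y=np.array([-.9945,.1045,0])
def toslot(p): q=np.array(p)-P; return np.r_[q@X,q@Y,q[2]]*1000
def fromslot(x,y,z): return P+(X*x+Y*y)/1000+np.array([0,0,z])/1000
def onlev(c,uv,s,off=0):
    """scene pixel -> point in vertical plane of the lever (through tool axis, along tool z), off: mm along tool x"""
    R=rot(s["ee_rot"]);n=R[:,0];p0=np.array(s["ee_pos"])+n*off/1000
    o,d=ray(c,uv); return o+d*(((p0-o)@n)/(d@n))[:,None]
E
python3 -m crank '[{"delta_pos":[0,10,0],"spin":0},{"delta_pos":[0,10,0],"spin":0},{"delta_pos":[0,10,0],"spin":0},{"delta_pos":[0,10,0],"spin":0},{"delta_pos":[0,10,0],"spin":0},{"delta_pos":[0,10,0],"spin":0},{"delta_pos":[0,5,0],"spin":0},{"delta_pos":[0,0,0],"spin":0}]'; python3 -c "
from h import *
s,R=st();print(toslot(s['ee_pos']))
d=bot.get_image('scene');crop(d,330,110,450,210,6,'s7.png')"
```

```text
time: 8.7
ee_pos: [0.5255, 0.0361, 0.0647]
ee_rot: [-0.706, 0.706, -0.038, 0.037]
wrist_force: [-0.2, -2.9, 1.3]
finger_gap: 0.0151
t 8.7 tcp [0.5255 0.0361 0.0647] jawyaw(deg) -6.05 gap 0.0151 F [-0.2 -2.9  1.3] j [ 0.13  0.5  -0.4   2.02  0.3   0.69 -0.56]
[-175.5079   -1.7939  -69.321 ]
```

View pics/s7.png

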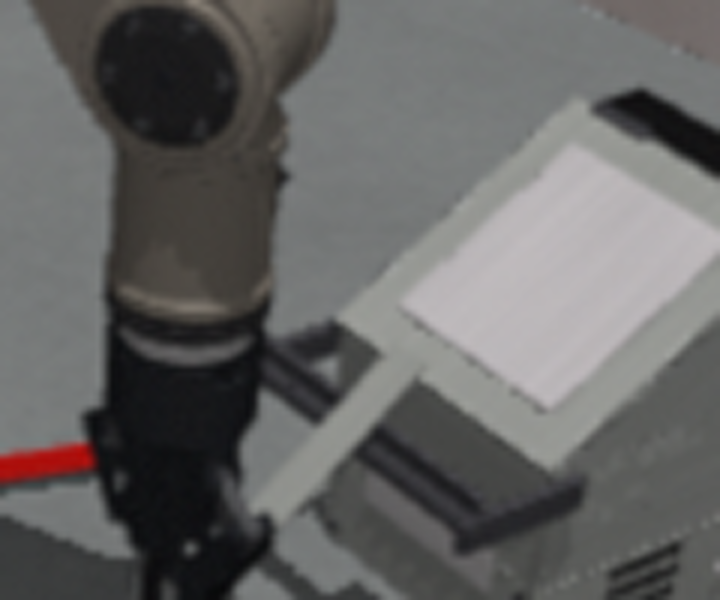

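```bash
python3 -c "
from h import *
s,R=st();d=bot.get_image('scene');c=cam(d)
px=lambda l:[(330+x/6-.42,110+y/6-.42) for x,y in l]
for q,o in (((409,358),0),((266,515),0),((425,370),12),((393,347),-12),((300,470),0)):
    print(q,toslot(onlev(c,px([q]),s,o)[0]))
"
```

```text
t 8.75 tcp [0.5257 0.0359 0.0649] jawyaw(deg) -6.05 gap 0.0152 F [ 0.4 -2.6  0.6] j [ 0.13  0.49 -0.4   2.02  0.3   0.69 -0.56]
(409, 358) [-32.0625  -2.1466  40.4071]
(266, 515) [-116.8052   -2.01    -24.9862]
(425, 370) [-31.5671 -14.1461  39.6158]
(393, 347) [-32.5968   9.8534  40.6828]
(300, 470) [-97.1312  -2.0462  -4.5545]
```

```bash
python3 -c "
from h import *
s=bot.read_state();d=bot.get_image('wrist');cv2.imwrite('pics/w7.png',d['frame'][:,:,::-1])
c=cam(d,s);R=rot(s['ee_rot'])
for a in (33,36,39):
  for g in (163,175):
    a_=np.radians(a);u=R[:,2]*np.cos(a_)+np.array([0,0,np.sin(a_)]);n=-R[:,2]*np.sin(a_)+np.array([0,0,np.cos(a_)])
    o=s['ee_pos']+np.array([0,0,.002])
    print(a,g,proj(c,[o+u*(g-115)/1000+n*.011,o+u*(g-195)/1000+n*.011,o+u*(g-50)/1000+R[:,0]*.012,o+u*(g-50)/1000-R[:,0]*.012]).round(0).tolist())
d=bot.get_image('top');crop(d,200,140,340,240,5,'t7.png')
"
```

```text
33 163 [[319.0, 234.0], [319.0, 313.0], [376.0, 28.0], [262.0, 28.0]]
33 175 [[319.0, 214.0], [319.0, 305.0], [384.0, -37.0], [254.0, -37.0]]
36 163 [[319.0, 241.0], [319.0, 310.0], [379.0, 43.0], [259.0, 43.0]]
36 175 [[319.0, 224.0], [319.0, 304.0], [389.0, -22.0], [250.0, -22.0]]
39 163 [[319.0, 249.0], [319.0, 308.0], [382.0, 61.0], [256.0, 61.0]]
39 175 [[319.0, 234.0], [319.0, 302.0], [393.0, -3.0], [245.0, -3.0]]
```

View pics/w7.png

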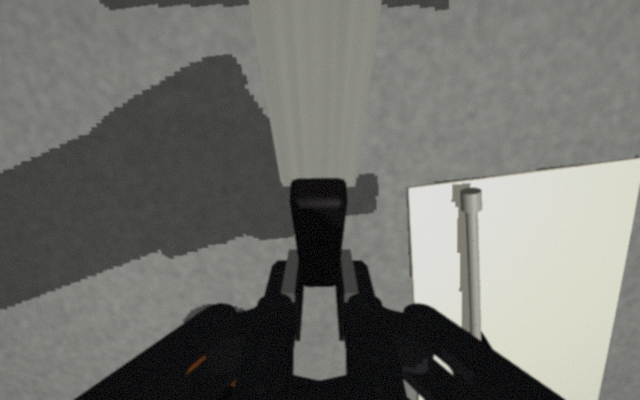

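View pics/t7.png

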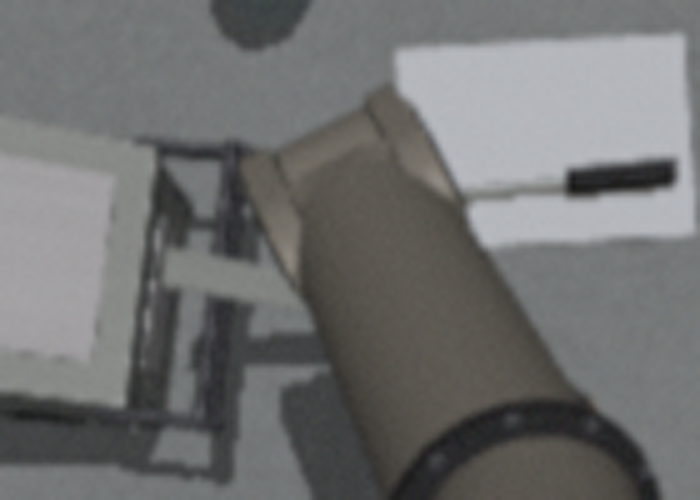

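```bash
python3 -c "
from h import *
from scipy.optimize import least_squares
s=bot.read_state();d=bot.get_image('wrist')
M=np.array(d['mount']);f=200/np.tan(np.radians(d['fov_y']/2))
# work in tool frame 2D (y down along fingers, z forward)
def row(y,z):
    p=np.linalg.inv(M)@np.array([0,y,z,1]); return f*p[1]/p[2]+d['cy'], f*.018/p[2]
print('w3 pred front', row(.012-.025,.050), row(.012-.025,.048),'rear',row(.012-.025,-.030))
def pts(a,g,h):
    u=np.array([-np.sin(a),np.cos(a)]);n=np.array([-np.cos(a),-np.sin(a)]);o=np.array([-h,0])
    return o+u*(g-.115)+n*.011, o+u*(g-.195)+n*.011
def res(v):
    F,B=pts(*v);return [row(*F)[0]-180,row(*F)[1]-56,row(*B)[0]-285]
r=least_squares(res,[.6,.165,.01],x_scale=[.1,.01,.01]);print(np.degrees(r.x[0]),r.x,r.fun)
"
```

```text
w3 pred front (np.float64(171.08028106074514), np.float64(45.624197003906936)) (np.float64(175.96950639882064), np.float64(45.400521755742794)) rear (np.float64(335.2584677168022), np.float64(38.113273676759356))
32.082794010178254 [ 0.56    0.1852 -0.0087] [ 0. -0.  0.]
```

```bash
python3 -c "
from h import *
from scipy.optimize import least_squares
s=bot.read_state();d=bot.get_image('wrist')
M=np.array(d['mount']);f=200/np.tan(np.radians(d['fov_y']/2))
def row(y,z):
    p=np.linalg.inv(M)@np.array([0,y,z,1]); return f*p[1]/p[2]+d['cy'], f*.0166/p[2]
def pts(a,g,h):
    u=np.array([-np.sin(a),np.cos(a)]);n=np.array([-np.cos(a),-np.sin(a)]);o=np.array([-h,0])
    return o+u*(g-.115)+n*.011, o+u*(g-.195)+n*.011, o+u*g, o+u*(g-.113)
for wt in(0,1):
  def res(v):
    F,B,T,J=pts(*v);return [row(*F)[0]-180,(row(*F)[1]-56),wt*(row(*B)[0]-285),(T[1]-.143)*300*1,(-T[0]-.106)*300]
  r=least_squares(res,[.6,.165,.01],x_scale=[.1,.01,.01]);print(np.degrees(r.x[0]),r.x,r.fun)
  # blade height at fin
  a,g,h=r.x; print('z slot of blade line at x=-55:', -69.1+h*1000+(175.5-55)*np.tan(a))
"
```

```text
40.70310815832778 [ 0.7104  0.1976 -0.0181] [ 0.1319 -1.0993 -0.      2.0435  1.4436]
z slot of blade line at x=-55: 16.497317243792196
34.632597895029164 [ 0.6045  0.1908 -0.0052] [ 0.7397  0.4631 -0.6047  4.1893 -0.8279]
z slot of blade line at x=-55: 8.954616833486654
```

```bash
python3 -m crank '[{"delta_pos":[0,0,0],"spin":0},{"delta_pos":[0,0,0],"spin":0},{"delta_pos":[0,-15,-5],"spin":0},{"delta_pos":[0,-30,-30],"spin":0},{"delta_pos":[0,-30,-30],"spin":0},{"delta_pos":[0,0,0],"spin":0}]' 0 120; python3 -c "
from h import *
s,R=st()
d=bot.get_image('wrist');crop(d,200,0,440,400,1.5,'w8.png')
d=bot.get_image('scene');crop(d,310,110,430,210,6,'s8.png')
c=cam(d);print(proj(c,[s['ee_pos'],s['ee_pos']+R[:,1]*-.019]))"
```

```text
time: 9.75
ee_pos: [0.5207, -0.03, 0.1432]
ee_rot: [-0.706, 0.706, -0.036, 0.04]
wrist_force: [0.3, -0.1, -1.6]
finger_gap: 0.0138
t 9.75 tcp [ 0.5207 -0.03    0.1432] jawyaw(deg) -6.21 gap 0.0138 F [ 0.3 -0.1 -1.6] j [ 0.3   0.37 -0.44  1.98  0.21  0.83 -0.36]
[[340.5913 199.367 ]
 [340.7885 193.9586]]
```

View pics/w8.png

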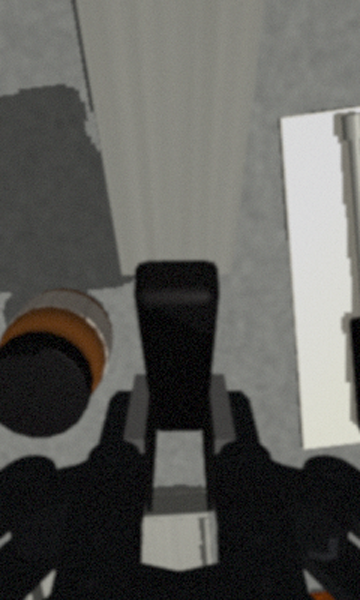

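View pics/s8.png

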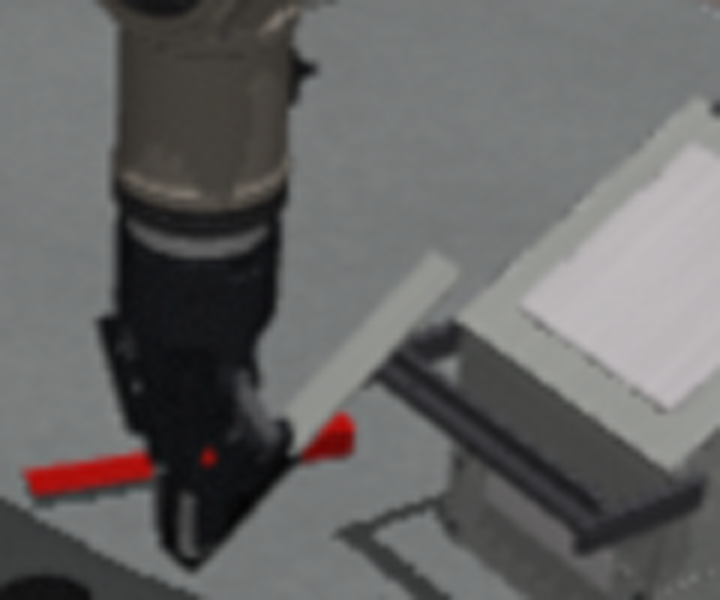

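```bash
python3 -c "
from h import *
s,R=st();d=bot.get_image('scene');c=cam(d)
px=lambda l:[(310+x/6-.42,110+y/6-.42) for x,y in l]
for q,o in (((447,260),0),((436,251),-12),((459,269),12),((302,455),12),((287,420),-12),((292,456),9),((190,570),9),((203,562),9)):
    p=onlev(c,px([q]),s,o)[0]; r=R.T@(p-s['ee_pos'])*1000;print(q,o,'fwd',r[2].round(1),'up',(-r[1]).round(1))
"
```

```text
t 9.85 tcp [ 0.5192 -0.0272  0.141 ] jawyaw(deg) -6.0 gap 0.0144 F [ 0.   1.  -1.1] j [ 0.3   0.37 -0.44  1.99  0.21  0.83 -0.37]
(447, 260) 0 fwd 146.7 up 109.4
(436, 251) -12 fwd 149.7 up 107.5
(459, 269) 12 fwd 144.3 up 111.2
(302, 455) 12 fwd 56.5 up 35.5
(287, 420) -12 fwd 64.8 up 39.1
(292, 456) 9 fwd 52.8 up 34.5
(190, 570) 9 fwd -4.8 up -10.9
(203, 562) 9 fwd 2.7 up -9.1
```

The lever slipped in the grip. The handle's rear end is now about 3 mm behind the TCP and the lever line is 12 mm below it, so the grip is too marginal. I'll put it back on the mat and regrip, then pitch it along an arc around the bar.

```bash
python3 -m crank '[{"delta_pos":[30,0,-20],"spin":-0.052},{"delta_pos":[40,0,-20],"spin":-0.053},{"delta_pos":[40,15,-25],"spin":0},{"delta_pos":[40,20,-25],"spin":0},{"delta_pos":[30,20,-10],"spin":0},{"delta_pos":[5,20,0],"spin":0},{"delta_pos":[0,0,0],"spin":0}]'; python3 -c "
from h import *
togo([.698,-.135,.028],0)
d=bot.get_image('wrist');cv2.imwrite('pics/w9.png',d['frame'][:,:,::-1])"
```

```text
time: 10.78
ee_pos: [0.6986, -0.1307, 0.0621]
ee_rot: [0.708, -0.706, 0.001, 0.003]
wrist_force: [-1.1, -0.3, -2.1]
finger_gap: 0.0141
t 10.78 tcp [ 0.6986 -0.1307  0.0621] jawyaw(deg) 0.14 gap 0.0141 F [-1.1 -0.3 -2.1] j [ 0.34  0.74 -0.37  1.56  0.31  0.91 -0.13]
tool delta mm [-0.4 34.1 -4.4]
spin 0.0024 (mod pi)
```

View pics/w9.png

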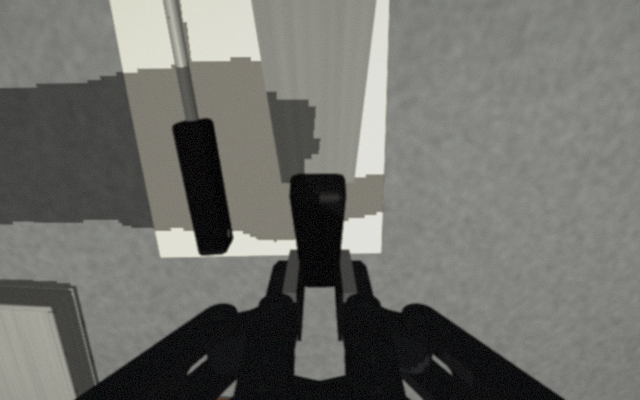

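```bash
python3 -m crank '[{"delta_pos":[0,17,0],"spin":0},{"delta_pos":[0,17,0],"spin":0},{"delta_pos":[0,3,0],"spin":0},{"delta_pos":[0,0,0],"spin":0}]' 0 20; python3 -m crank '[{"delta_pos":[0,0,0],"spin":0},{"delta_pos":[0,0,0],"spin":0},{"delta_pos":[0,0,0],"spin":0},{"delta_pos":[0,0,0],"spin":0}]' 0.24; python3 -c "
from h import *
st()
d=bot.get_image('wrist');cv2.imwrite('pics/w10.png',d['frame'][:,:,::-1])"
```

```text
time: 11.32
ee_pos: [0.7005, -0.133, 0.028]
ee_rot: [0.707, -0.707, 0.0, 0.0]
wrist_force: [-0.2, 0.8, -1.6]
finger_gap: 0.0143
time: 11.82
ee_pos: [0.7009, -0.1331, 0.0285]
ee_rot: [-0.707, 0.707, 0.0, 0.0]
wrist_force: [0.2, -0.4, -0.8]
finger_gap: 0.0202
t 11.82 tcp [ 0.7009 -0.1331  0.0285] jawyaw(deg) -0.0 gap 0.0202 F [ 0.2 -0.4 -0.8] j [ 0.33  0.78 -0.35  1.57  0.33  0.86 -0.14]
```

View pics/w10.png

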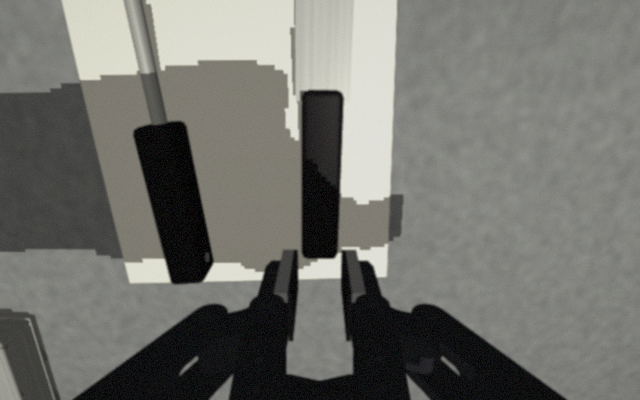

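```bash
python3 -c "
from h import *
s,R=st();d=bot.get_image('wrist');c=cam(d,s)
print(onz(c,[(322,92),(320,257)],.025))"
```

```text
t 11.88 tcp [ 0.7009 -0.133   0.0285] jawyaw(deg) -0.0 gap 0.0207 F [-1.  -0.9 -0.4] j [ 0.33  0.78 -0.35  1.57  0.33  0.86 -0.14]
[[ 0.7019 -0.0537  0.025 ]
 [ 0.7011 -0.1306  0.025 ]]
```

```bash
python3 -m crank '[{"delta_pos":[0,-10,0],"spin":0},{"delta_pos":[0,0,10],"spin":0},{"delta_pos":[0,0,26],"spin":0},{"delta_pos":[0,15,0],"spin":0},{"delta_pos":[0,17,0],"spin":0},{"delta_pos":[0,3,0],"spin":0},{"delta_pos":[0,0,0],"spin":0}]' 0.42;  python3 -m crank '[{"delta_pos":[0,0,0],"spin":0},{"delta_pos":[0,0,0],"spin":0},{"delta_pos":[0,0,0],"spin":0},{"delta_pos":[0,0,0],"spin":0}]' 0 120; python3 -c "
from h import *
st()
d=bot.get_image('wrist');cv2.imwrite('pics/w11.png',d['frame'][:,:,::-1])"
```

```text
time: 12.8
ee_pos: [0.6999, -0.0981, 0.0022]
ee_rot: [-0.707, 0.707, -0.001, -0.0]
wrist_force: [-1.3, 0.4, 0.2]
finger_gap: 0.036
time: 13.3
ee_pos: [0.7014, -0.0981, 0.0038]
ee_rot: [-0.707, 0.707, -0.0, 0.001]
wrist_force: [-1.0, 0.3, 5.5]
finger_gap: 0.0154
t 13.3 tcp [ 0.7014 -0.0981  0.0038] jawyaw(deg) -0.07 gap 0.0154 F [-1.   0.3  5.5] j [ 0.28  0.8  -0.34  1.59  0.34  0.81 -0.2 ]
```

View pics/w11.png

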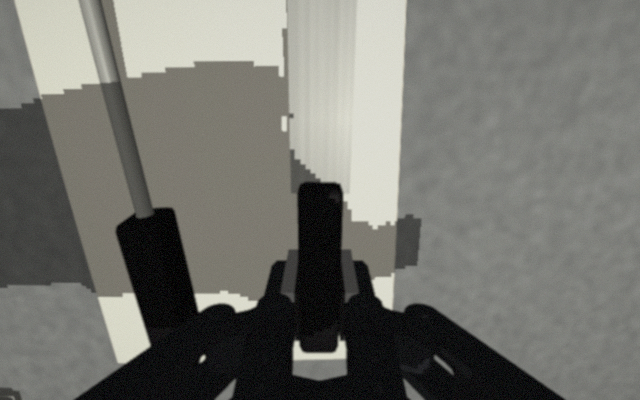

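```bash
python3 -m crank '[{"delta_pos":[0,-20,0],"spin":0},{"delta_pos":[0,-40,0],"spin":0},{"delta_pos":[0,-40,0],"spin":0},{"delta_pos":[-20,-40,10],"spin":0.052},{"delta_pos":[-35,-40,30],"spin":0.053},{"delta_pos":[-40,0,30],"spin":0},{"delta_pos":[-40,0,30],"spin":0},{"delta_pos":[0,0,0],"spin":0}]'; python3 -c "
from h import *
togo(fromslot(-172,0,20),-6)"
```

```text
time: 14.35
ee_pos: [0.5712, 0.016, 0.1842]
ee_rot: [0.706, -0.706, 0.036, -0.035]
wrist_force: [-0.3, 0.3, -0.8]
finger_gap: 0.0152
t 14.35 tcp [0.5712 0.016  0.1842] jawyaw(deg) -5.7 gap 0.0152 F [-0.3  0.3 -0.8] j [ 0.21  0.39 -0.44  1.83  0.2   0.96 -0.41]
tool delta mm [-49.2  30.2  18.9]
spin 0.0053 (mod pi)
```

Next, the pitching arc about the bar, with the grip force reduced.

```bash
python3 -m crank '[{"delta_pos":[-25,0,10],"spin":0.005},{"delta_pos":[-24,0,9],"spin":0},{"delta_pos":[0,20,0],"spin":0},{"delta_pos":[0,20,0],"spin":0},{"delta_pos":[0,0,0],"spin":0}]' && python3 -m crank '[{"delta_pos":[0,12,0.6],"spin":0},{"delta_pos":[0,12,2],"spin":0},{"delta_pos":[0,12,3],"spin":0},{"delta_pos":[0,11,4],"spin":0},{"delta_pos":[0,11,5.5],"spin":0},{"delta_pos":[0,10,6.5],"spin":0},{"delta_pos":[0,0,0],"spin":0}]' 0 25; python3 -c "
from h import *
s,R=st();print(toslot(s['ee_pos']))
d=bot.get_image('wrist');crop(d,200,0,440,400,1.5,'w12.png')
d=bot.get_image('scene');crop(d,330,110,450,210,6,'s12.png')"
```

```text
time: 14.98
ee_pos: [0.5268, 0.036, 0.1425]
ee_rot: [-0.706, 0.706, -0.04, 0.038]
wrist_force: [-0.3, -0.6, -1.0]
finger_gap: 0.0154
time: 15.85
ee_pos: [0.5295, 0.059, 0.0747]
ee_rot: [0.706, -0.706, 0.039, -0.038]
wrist_force: [-0.4, -1.5, 0.4]
finger_gap: 0.0156
t 15.85 tcp [0.5295 0.059  0.0747] jawyaw(deg) -6.26 gap 0.0156 F [-0.4 -1.5  0.4] j [ 0.1   0.49 -0.41  2.    0.29  0.71 -0.6 ]
[-152.3268   -3.3707  -59.3189]
```

View pics/w12.png

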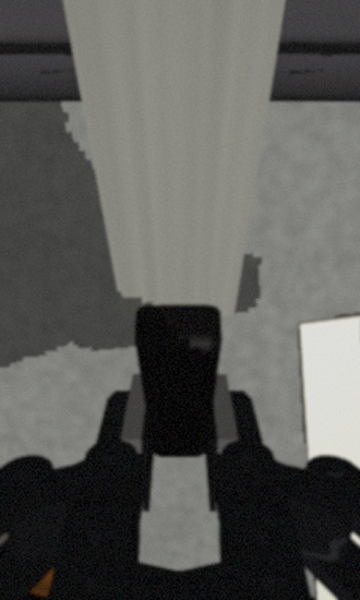

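View pics/s12.png

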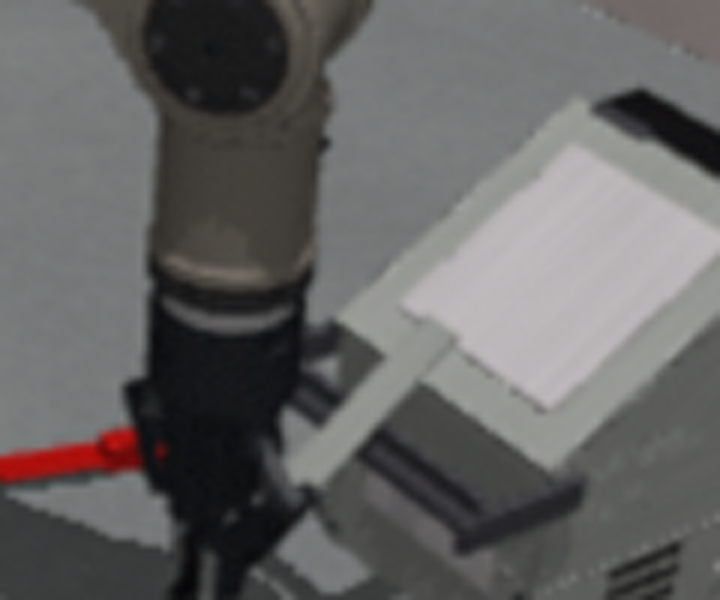

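```bash
cat > lev.py <<'E'
from h import *
def lev(x0,y0,k,items,c,s):
    R=rot(s["ee_rot"])
    for q,o in items:
        p=onlev(c,[(x0+q[0]/k-.42,y0+q[1]/k-.42)],s,o)[0]; r=R.T@(p-s['ee_pos'])*1000
        print(q,o,'fwd',r[2].round(1),'up',(-r[1]).round(1),'slot',toslot(p).round(1))
E
python3 -c "
from lev import *
s,R=st();d=bot.get_image('scene');c=cam(d)
lev(330,110,6,[((442,329),0),((425,319),-12),((459,340),12),((317,490),12),((290,462),-12)],c,s)
"
```

```text
t 15.95 tcp [0.5294 0.0586 0.0751] jawyaw(deg) -6.26 gap 0.0154 F [-0.1  0.7  0.5] j [ 0.1   0.49 -0.41  2.    0.29  0.71 -0.6 ]
(442, 329) 0 fwd 139.0 up 111.6 slot [-13.7  -4.   52.6]
(425, 319) -12 fwd 137.9 up 111.5 slot [-14.7   8.   52.5]
(459, 340) 12 fwd 140.0 up 111.1 slot [-12.7 -16.   52.1]
(317, 490) 12 fwd 56.2 up 50.0 slot [-96.5 -15.6  -9. ]
(290, 462) -12 fwd 57.5 up 52.5 slot [-95.2   8.4  -6.5]
```

```bash
python3 -m crank '[{"delta_pos":[0,0,0],"spin":0},{"delta_pos":[0,-10,-5],"spin":0},{"delta_pos":[0,-10,-30],"spin":0},{"delta_pos":[0,0,-40],"spin":0},{"delta_pos":[0,35,-20],"spin":0},{"delta_pos":[0,30,0],"spin":0},{"delta_pos":[0,0,0],"spin":0}]' 0 60; python3 -c "
from h import *
s,R=st();print(toslot(s['ee_pos']))
d=bot.get_image('scene');crop(d,280,120,420,220,5,'s13.png')
print(proj(cam(d),[s['ee_pos'],s['ee_pos']*[1,1,0]]))"
```

```text
time: 16.88
ee_pos: [0.5176, -0.0366, 0.0292]
ee_rot: [-0.706, 0.706, -0.041, 0.038]
wrist_force: [0.0, 0.4, -1.7]
finger_gap: 0.0157
t 16.88 tcp [ 0.5176 -0.0366  0.0292] jawyaw(deg) -6.34 gap 0.0157 F [ 0.   0.4 -1.7] j [ 0.24  0.54 -0.36  2.05  0.33  0.61 -0.46]
[-248.5959   -1.4626 -104.8145]
[[337.017  230.4228]
 [336.7469 237.8588]]
```

View pics/s13.png

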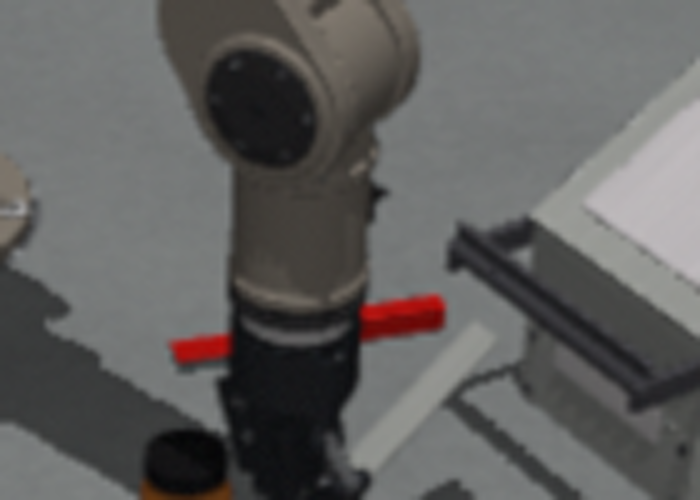

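```bash
python3 -c "
from h import *
import pickle
T,S=pickle.load(open('im0.pkl','rb'));print('jar',onz(cam(T),[(312,226)],.075),onz(cam(S),[(317.5,212)],.075),'bottle',onz(cam(T),[(247,122)],.15))"
python3 -m crank '[{"delta_pos":[0,-1,20],"spin":0},{"delta_pos":[0,6,10],"spin":0},{"delta_pos":[0,3,0],"spin":0},{"delta_pos":[0,0,0],"spin":0}]' 0 20
```

```text
jar [[ 0.4427 -0.0625  0.075 ]] [[ 0.457  -0.0637  0.075 ]] bottle [[0.7833 0.1427 0.15  ]]
time: 17.42
ee_pos: [0.5224, -0.0062, 0.0221]
ee_rot: [-0.706, 0.706, -0.039, 0.039]
wrist_force: [-0.4, -0.1, -1.7]
finger_gap: 0.0157
```

```bash
for i in 1 2 3 4 5; do python3 -m crank '[{"delta_pos":[0,2,0],"spin":0},{"delta_pos":[0,0,0],"spin":0}]' | grep -E "ee_pos|wrist"; done
```

```text
ee_pos: [0.5225, -0.0066, 0.0202]
wrist_force: [-0.3, 0.6, -0.5]
ee_pos: [0.5226, -0.0063, 0.0182]
wrist_force: [-0.4, 0.1, -1.5]
ee_pos: [0.5226, -0.0062, 0.0162]
wrist_force: [1.2, 0.5, -0.4]
ee_pos: [0.5228, -0.0062, 0.0144]
wrist_force: [-1.6, -1.1, 0.4]
ee_pos: [0.523, -0.006, 0.0137]
wrist_force: [-4.9, -0.9, 17.4]
```

```bash
python3 -m crank '[{"delta_pos":[0,1,0],"spin":0},{"delta_pos":[0,0,0],"spin":0}]' | grep -E "ee_pos|wrist"; python3 -c "
from h import *
s,R=st();
d=bot.get_image('scene');crop(d,310,120,430,220,6,'s14.png')
d=bot.get_image('wrist');crop(d,200,0,440,400,1.5,'w14.png')"
```

```text
ee_pos: [0.5231, -0.006, 0.0135]
wrist_force: [-7.7, -0.2, 26.2]
t 18.93 tcp [ 0.5231 -0.006   0.0135] jawyaw(deg) -6.3 gap 0.0156 F [-7.7 -0.2 26.2] j [ 0.17  0.57 -0.35  2.05  0.35  0.58 -0.53]
```

View pics/s14.png

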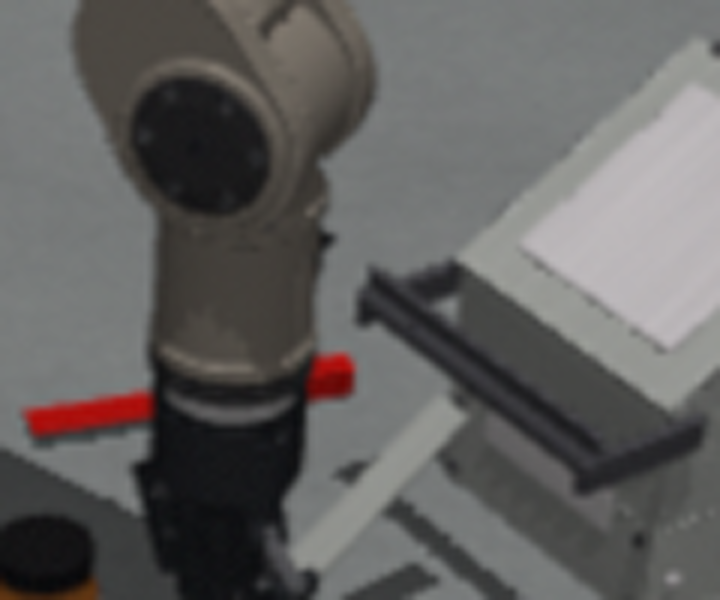

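View pics/w14.png

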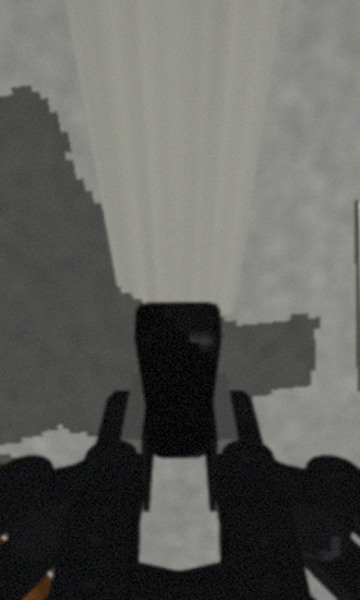

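```bash
for i in 1 2 3; do python3 -m crank '[{"delta_pos":[0,1,0],"spin":0},{"delta_pos":[0,0,0],"spin":0}]' | grep -E "ee_pos|wrist"; done; python3 -c "
from lev import *
s,R=st();
d=bot.get_image('scene');crop(d,310,120,430,220,6,'s15.png');c=cam(d)
lev(310,120,6,[((445,393),-12),((472,408),12),((295,545),-12)],c,s)
d=bot.get_image('wrist');crop(d,200,0,440,400,1.5,'w15.png')"
```

```text
ee_pos: [0.5231, -0.006, 0.0133]
wrist_force: [-11.1, -0.1, 36.2]
ee_pos: [0.5231, -0.0059, 0.013]
wrist_force: [-12.5, 1.1, 46.0]
ee_pos: [0.5232, -0.0059, 0.0129]
wrist_force: [-16.3, -0.1, 56.0]
t 19.77 tcp [ 0.5232 -0.0059  0.0129] jawyaw(deg) -6.3 gap 0.0155 F [-16.3  -0.1  56. ] j [ 0.17  0.57 -0.35  2.05  0.35  0.57 -0.54]
(445, 393) -12 fwd 144.0 up 113.1 slot [-73.1   7.5  -8.4]
(472, 408) 12 fwd 141.7 up 118.6 slot [-75.5 -16.4  -2.8]
(295, 545) -12 fwd 53.9 up 51.6 slot [-163.4    7.9  -69.7]
```

View pics/s15.png

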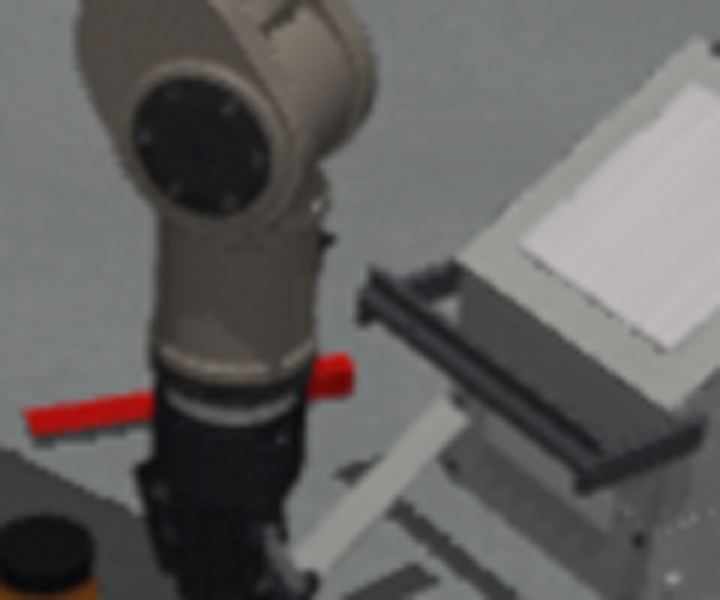

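```bash
python3 -m crank '[{"delta_pos":[6,-12,0],"spin":0},{"delta_pos":[6,0,-32],"spin":0},{"delta_pos":[0,8,0],"spin":0},{"delta_pos":[0,1,8],"spin":0},{"delta_pos":[0,1,10],"spin":0},{"delta_pos":[0,1,10],"spin":0},{"delta_pos":[0,0,5],"spin":0}]' 0 20; python3 -c "
from h import *
s,R=st();print(toslot(s['ee_pos']))
d=bot.get_image('scene');crop(d,310,120,430,220,6,'s16.png')
d=bot.get_image('wrist');crop(d,200,0,440,400,1.5,'w16.png')"
```

```text
time: 20.75
ee_pos: [0.5378, -0.0134, 0.0122]
ee_rot: [-0.703, 0.709, -0.039, 0.042]
wrist_force: [-2.1, -18.7, 29.2]
finger_gap: 0.0159
t 20.75 tcp [ 0.5378 -0.0134  0.0122] jawyaw(deg) -6.59 gap 0.0159 F [ -2.1 -18.7  29.2] j [ 0.17  0.59 -0.34  2.02  0.35  0.59 -0.53]
[-223.4638  -19.1222 -121.7573]
```

View pics/w16.png

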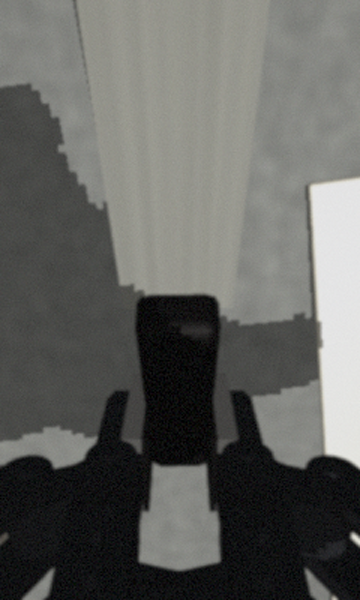

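View pics/s16.png

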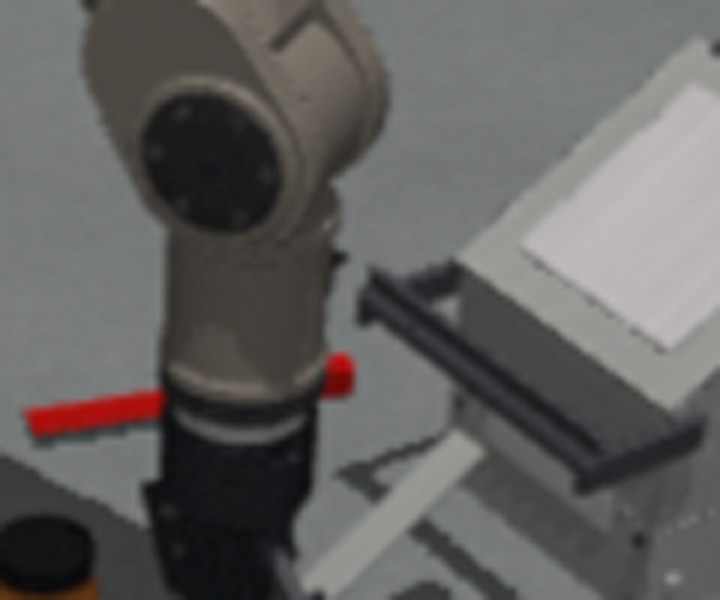

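```bash
python3 -c "
from lev import *
s,R=st();
d=bot.get_image('scene');c=cam(d)
lev(310,120,6,[((457,430),-12),((484,448),12),((470,439),0),((303,575),-12)],c,s)"
```

```text
t 20.85 tcp [ 0.5379 -0.0119  0.0123] jawyaw(deg) -6.54 gap 0.0154 F [ -2.6 -12.8  28.7] j [ 0.17  0.59 -0.34  2.02  0.35  0.59 -0.53]
(457, 430) -12 fwd 144.8 up 101.7 slot [-76.3  -7.9 -21.1]
(484, 448) 12 fwd 142.7 up 105.6 slot [-78.6 -31.9 -17. ]
(470, 439) 0 fwd 143.5 up 103.7 slot [-77.8 -19.9 -18.9]
(303, 575) -12 fwd 52.4 up 45.6 slot [-169.1   -7.4  -76.6]
```

```bash
python3 -m crank '[{"delta_pos":[0,0,0],"spin":0},{"delta_pos":[0,0,0],"spin":0},{"delta_pos":[0,-5,0],"spin":-0.01},{"delta_pos":[-14,0,0],"spin":0},{"delta_pos":[0,0,0],"spin":0}]' 0 120; python3 -c "
from lev import *
s,R=st();print(toslot(s['ee_pos']))
d=bot.get_image('scene');c=cam(d);crop(d,310,120,430,220,6,'s17.png')"
```

```text
time: 21.52
ee_pos: [0.5181, -0.0043, 0.0135]
ee_rot: [0.706, -0.706, 0.036, -0.034]
wrist_force: [-0.5, 0.5, -1.8]
finger_gap: 0.0152
t 21.52 tcp [ 0.5181 -0.0043  0.0135] jawyaw(deg) -5.65 gap 0.0152 F [-0.5  0.5 -1.8] j [ 0.17  0.57 -0.35  2.06  0.35  0.58 -0.52]
[-216.4427    1.3406 -120.5199]
```

View pics/s17.png

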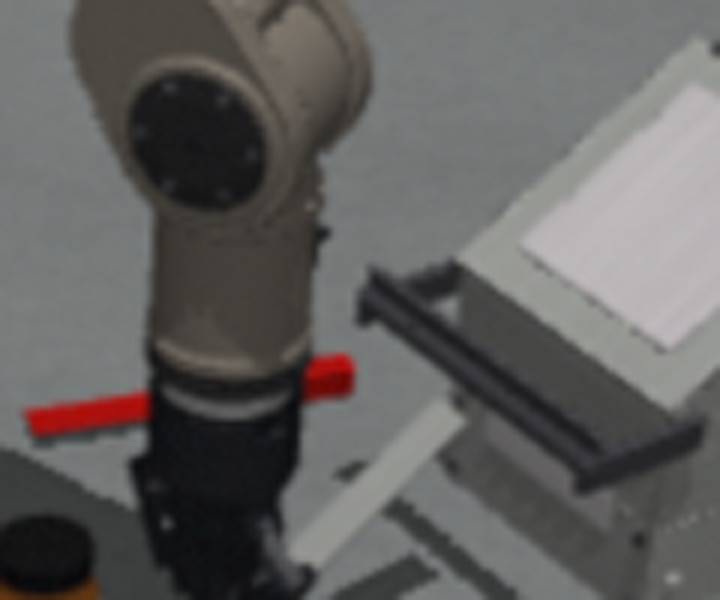

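```bash
python3 -c "
from lev import *
s,R=st();
d=bot.get_image('scene');c=cam(d)
lev(310,120,6,[((445,399),-12),((470,414),12),((458,407),0)],c,s)
d=bot.get_image('wrist');crop(d,200,0,440,400,1.5,'w17.png')"
```

```text
t 21.57 tcp [ 0.5191 -0.0045  0.0136] jawyaw(deg) -5.66 gap 0.0156 F [ 0.6  0.7 -1.4] j [ 0.17  0.57 -0.35  2.06  0.35  0.58 -0.52]
(445, 399) -12 fwd 148.7 up 103.1 slot [-67.9  13.  -17.2]
(470, 414) 12 fwd 144.9 up 109.3 slot [-71.5 -11.1 -11.1]
(458, 407) 0 fwd 147.2 up 105.7 slot [-69.3   1.  -14.6]
```

View pics/w17.png

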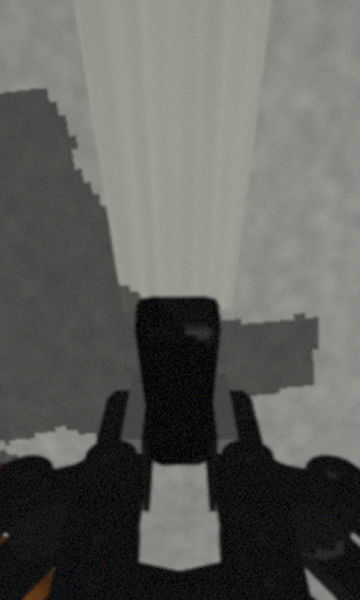

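```bash
python3 -m crank '[{"delta_pos":[0,-3,-35],"spin":0},{"delta_pos":[0,5,0],"spin":0},{"delta_pos":[0,2,8],"spin":0},{"delta_pos":[0,1,10],"spin":0},{"delta_pos":[0,1,10],"spin":0},{"delta_pos":[0,0,2],"spin":0}]' 0 20; python3 -m crank '[{"delta_pos":[0,0,0],"spin":0},{"delta_pos":[0,-6,0],"spin":0},{"delta_pos":[0,0,0],"spin":0}]' 0 120; python3 -c "
from lev import *
s,R=st();print(toslot(s['ee_pos']))
d=bot.get_image('scene');c=cam(d);crop(d,310,120,430,220,6,'s18.png')
d=bot.get_image('wrist');crop(d,200,0,440,400,1.5,'w18.png')"
```

```text
time: 22.42
ee_pos: [0.5234, -0.0139, 0.0109]
ee_rot: [-0.704, 0.708, -0.035, 0.038]
wrist_force: [-1.6, -13.5, 25.3]
finger_gap: 0.0153
time: 22.8
ee_pos: [0.5204, -0.0092, 0.0143]
ee_rot: [0.707, -0.706, 0.035, -0.035]
wrist_force: [0.2, -0.3, -0.9]
finger_gap: 0.0155
t 22.8 tcp [ 0.5204 -0.0092  0.0143] jawyaw(deg) -5.69 gap 0.0155 F [ 0.2 -0.3 -0.9] j [ 0.18  0.57 -0.35  2.05  0.35  0.57 -0.51]
[-221.0611   -1.4401 -119.6519]
```

View pics/s18.png

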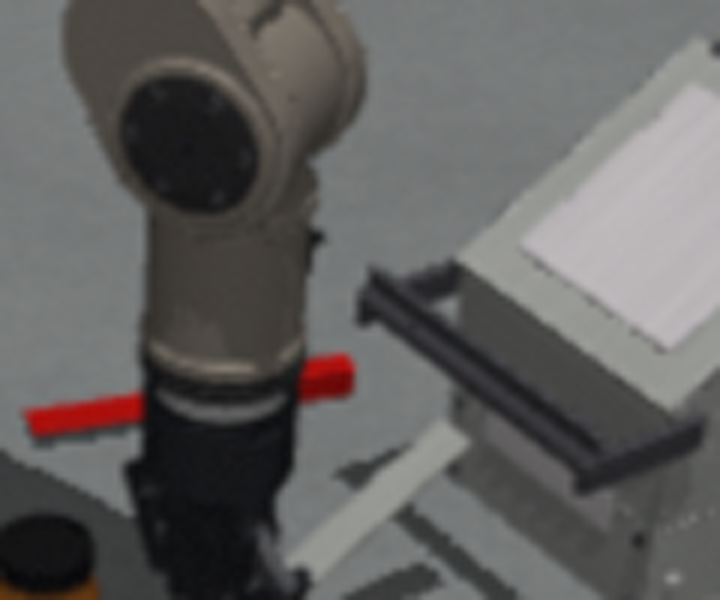

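View pics/w18.png

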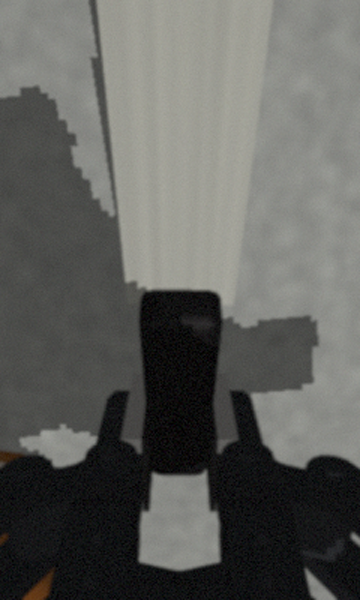

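```bash
python3 -c "
from lev import *
s,R=st();
d=bot.get_image('scene');c=cam(d)
lev(310,120,6,[((444,419),-12),((470,438),12),((457,429),0),((283,560),-12)],c,s)"
```

```text
t 22.9 tcp [ 0.5199 -0.0093  0.0138] jawyaw(deg) -5.69 gap 0.0158 F [-0.1  0.2 -2. ] j [ 0.18  0.57 -0.35  2.05  0.35  0.57 -0.52]
(444, 419) -12 fwd 153.1 up 91.2 slot [-68.2  11.9 -28.9]
(470, 438) 12 fwd 150.4 up 94.5 slot [-70.8 -12.1 -25.6]
(457, 429) 0 fwd 151.9 up 92.5 slot [-69.4  -0.1 -27.6]
(283, 560) -12 fwd 53.6 up 40.4 slot [-167.8   11.4  -79.7]
```

```bash
python3 -m crank '[{"delta_pos":[0,-1,20],"spin":0.003},{"delta_pos":[0,0,20],"spin":0.002},{"delta_pos":[0,-5,12],"spin":0},{"delta_pos":[0,-12,5],"spin":0},{"delta_pos":[0,-5,0],"spin":0},{"delta_pos":[0,0,0],"spin":0}]'; python3 -c "
from lev import *
s,R=st();print(toslot(s['ee_pos']))
d=bot.get_image('scene');c=cam(d);crop(d,350,120,450,205,7,'s19.png')
d=bot.get_image('wrist');cv2.imwrite('pics/w19.png',d['frame'][:,:,::-1])"
```

```text
time: 23.7
ee_pos: [0.5265, 0.0457, 0.0379]
ee_rot: [-0.706, 0.706, -0.037, 0.038]
wrist_force: [0.5, -1.0, -1.2]
finger_gap: 0.0153
t 23.7 tcp [0.5265 0.0457 0.0379] jawyaw(deg) -6.09 gap 0.0153 F [ 0.5 -1.  -1.2] j [ 0.09  0.54 -0.37  2.03  0.32  0.63 -0.6 ]
[-165.8054   -1.7399  -96.0677]
```

View pics/s19.png

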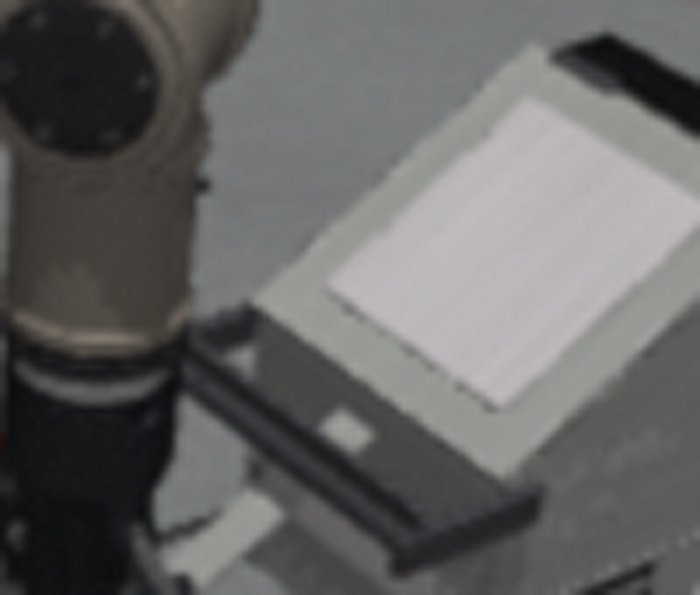

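View pics/w19.png

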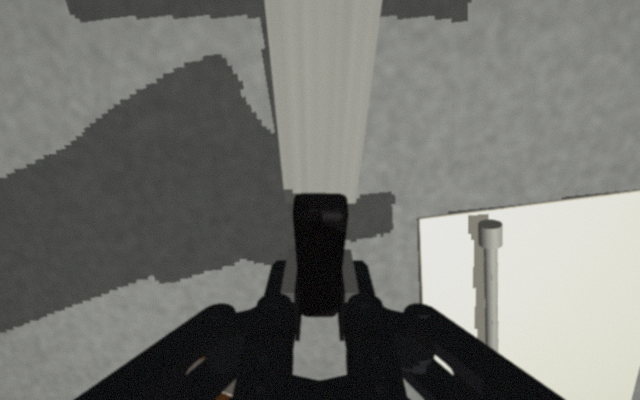

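```bash
python3 -c "
from lev import *
s,R=st();
d=bot.get_image('scene');c=cam(d)
lev(350,120,7,[((350,406),-12),((376,430),12),((363,418),0)],c,s)
print(onlev(c,[(350+395/7,120+405/7)],s,0), 'lid edge here slot', toslot(onlev(c,[(350+395/7-.42,120+405/7-.42)],s,0)[0]))"
```

```text
t 23.8 tcp [0.526  0.0458 0.0373] jawyaw(deg) -6.08 gap 0.0156 F [-0.4 -0.7 -0.8] j [ 0.09  0.54 -0.37  2.03  0.32  0.63 -0.6 ]
(350, 406) -12 fwd 157.3 up 91.6 slot [-8.4 10.5 -5.2]
(376, 430) 12 fwd 151.7 up 94.4 slot [-14.1 -13.5  -2.3]
(363, 418) 0 fwd 154.6 up 92.9 slot [-11.2  -1.5  -3.8]
[[0.5446 0.2198 0.1284]] lid edge here slot [ 7.1743 -1.5138 -3.3105]
```

```bash
python3 -c "
from lev import *
d=bot.get_image('scene');c=cam(d)
for p in [(-5.9,-85,9.2),(-5.9,-1.5,9.2),(-5.9,85,9.2),(-55,-95,16),(-55,95,16)]: print(p,((proj(c,[fromslot(*p)])[0]-[350-.42,120-.42])*7).round(0))
d=bot.get_image('top');c=cam(d);crop(d,190,140,290,240,6,'t19.png')
for p in [(-5.9,-85,9.2),(-5.9,85,9.2),(-55,-95,16),(-55,95,16)]: print(p,((proj(c,[fromslot(*p)])[0]-[190-.42,140-.42])*6).round(0))
"
```

```text
(-5.9, -85, 9.2) [503. 482.]
(-5.9, -1.5, 9.2) [375. 390.]
(-5.9, 85, 9.2) [252. 302.]
(-55, -95, 16) [432. 515.]
(-55, 95, 16) [154. 309.]
(-5.9, -85, 9.2) [246. 178.]
(-5.9, 85, 9.2) [208. 490.]
(-55, -95, 16) [336. 164.]
(-55, 95, 16) [296. 514.]
```

View pics/t19.png

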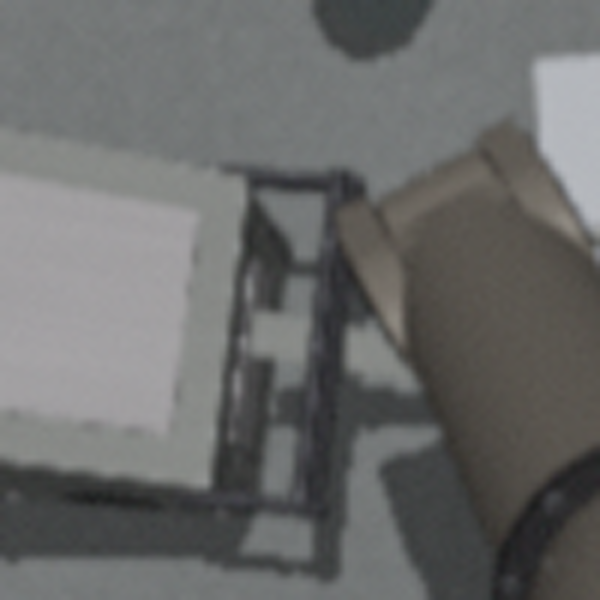

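```bash
python3 -m crank '[{"delta_pos":[0,2.5,0],"spin":0},{"delta_pos":[0,-4.5,8],"spin":0},{"delta_pos":[0,-4.5,8],"spin":0},{"delta_pos":[0,-4.5,8],"spin":0},{"delta_pos":[0,0,0],"spin":0}]'; python3 -c "
from lev import *
s,R=st();print(toslot(s['ee_pos']))
d=bot.get_image('scene');c=cam(d);crop(d,350,120,450,205,7,'s20.png')"
```

```text
time: 24.58
ee_pos: [0.5291, 0.0719, 0.049]
ee_rot: [0.706, -0.706, 0.036, -0.037]
wrist_force: [0.0, 0.3, -0.8]
finger_gap: 0.0152
t 24.57 tcp [0.5291 0.0719 0.049 ] jawyaw(deg) -5.92 gap 0.0152 F [ 0.   0.3 -0.8] j [ 0.05  0.53 -0.38  2.01  0.31  0.66 -0.63]
[-139.4942   -1.6362  -85.025 ]
```

View pics/s20.png

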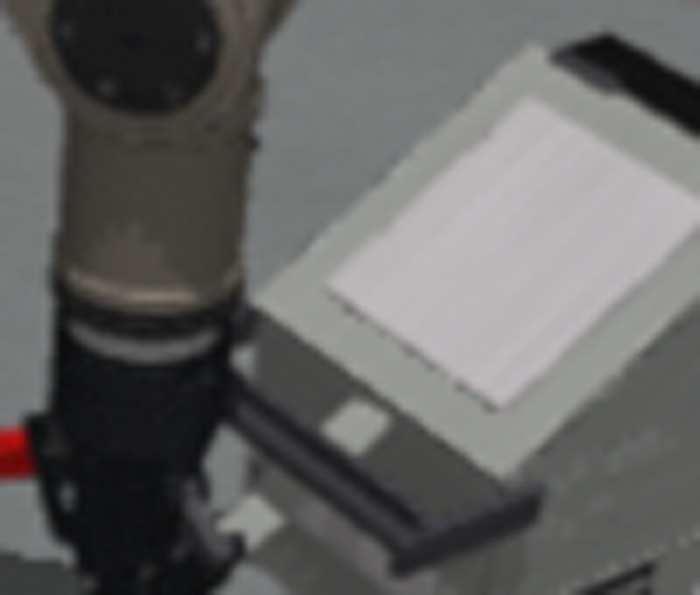

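```bash
python3 -m crank '[{"delta_pos":[0,5,0],"spin":0},{"delta_pos":[0,7,4],"spin":0},{"delta_pos":[0,7,4.5],"spin":0},{"delta_pos":[0,6.5,5],"spin":0},{"delta_pos":[0,4,3.5],"spin":0},{"delta_pos":[0,0,0],"spin":0}]' 0 25; python3 -c "
from lev import *
s,R=st();print(toslot(s['ee_pos']))
d=bot.get_image('scene');c=cam(d);crop(d,350,120,450,205,7,'s21.png')
d=bot.get_image('wrist');crop(d,200,0,440,400,1.5,'w21.png')"
```

```text
time: 25.38
ee_pos: [0.5302, 0.0875, 0.0184]
ee_rot: [-0.706, 0.706, -0.037, 0.037]
wrist_force: [-0.2, -3.9, 2.8]
finger_gap: 0.0154
t 25.38 tcp [0.5302 0.0875 0.0184] jawyaw(deg) -5.99 gap 0.0154 F [-0.2 -3.9  2.8] j [ 0.    0.58 -0.35  2.01  0.34  0.61 -0.69]
[-123.8591   -1.0306 -115.5795]
```

View pics/s21.png

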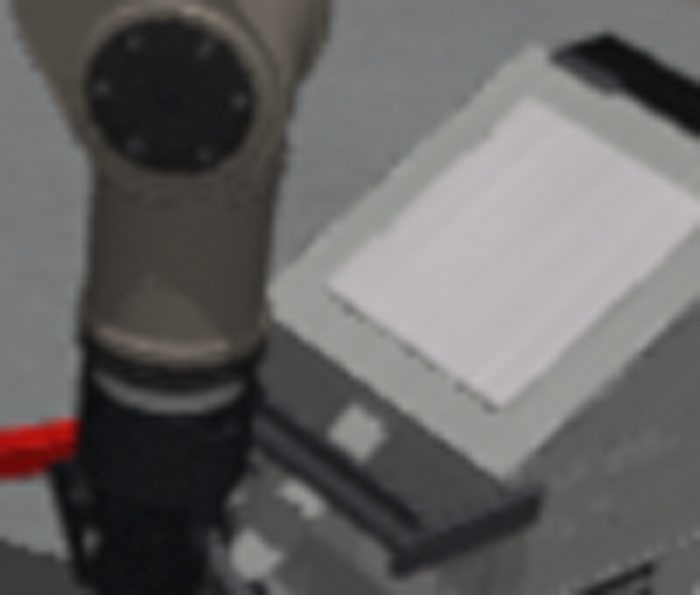

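View pics/w21.png

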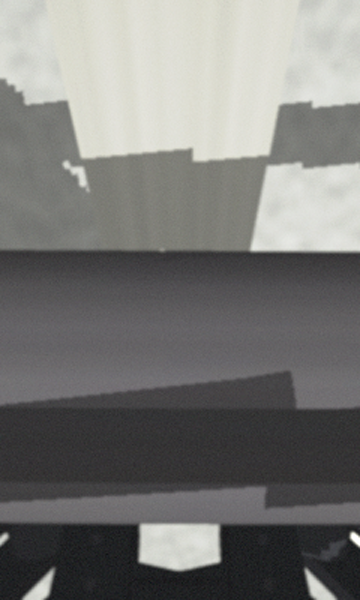

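```bash
python3 -c "
from lev import *
s,R=st()
d=bot.get_image('scene');c=cam(d)
for p in [(-2.9,11,4),(-2.9,-13,4),(-5.9,-1,9.2),(0,11,-6),(0,-13,-6)]: print(p,((proj(c,[fromslot(*p)])[0]-[350-.42,120-.42])*7).round(0))
lev(350,120,7,[((358,403),-12),((385,430),12),((372,417),0)],c,s)"
```

```text
t 25.48 tcp [0.5302 0.0873 0.0187] jawyaw(deg) -6.01 gap 0.0156 F [-0.8 -2.6  2.7] j [ 0.    0.58 -0.35  2.01  0.34  0.61 -0.69]
(-2.9, 11, 4) [361. 385.]
(-2.9, -13, 4) [396. 410.]
(-5.9, -1, 9.2) [375. 389.]
(0, 11, -6) [364. 402.]
(0, -13, -6) [399. 427.]
(358, 403) -12 fwd 120.6 up 109.8 slot [-3.4 10.9 -5.5]
(385, 430) 12 fwd 115.8 up 110.7 slot [ -8.3 -13.1  -4.6]
(372, 417) 0 fwd 118.6 up 109.8 slot [-5.5 -1.1 -5.5]
```

```bash
python3 -m crank '[{"delta_pos":[0,0,0],"spin":0},{"delta_pos":[0,-1,-1],"spin":0},{"delta_pos":[0,-3,4],"spin":0},{"delta_pos":[0,-3.5,4],"spin":0},{"delta_pos":[0,-3.5,4],"spin":0},{"delta_pos":[0,0,0],"spin":0}]' 0 120; python3 -c "
from lev import *
s,R=st();print(toslot(s['ee_pos']))
d=bot.get_image('scene');c=cam(d);crop(d,350,120,450,205,7,'s22.png')"
```

```text
time: 26.28
ee_pos: [0.532, 0.0995, 0.0303]
ee_rot: [0.707, -0.706, 0.036, -0.037]
wrist_force: [1.0, -0.3, 1.1]
finger_gap: 0.0155
t 26.27 tcp [0.532  0.0995 0.0303] jawyaw(deg) -5.95 gap 0.0155 F [ 1.  -0.3  1.1] j [-0.01  0.56 -0.36  2.    0.33  0.63 -0.7 ]
[-111.7725   -1.5906 -103.672 ]
```

View pics/s22.png

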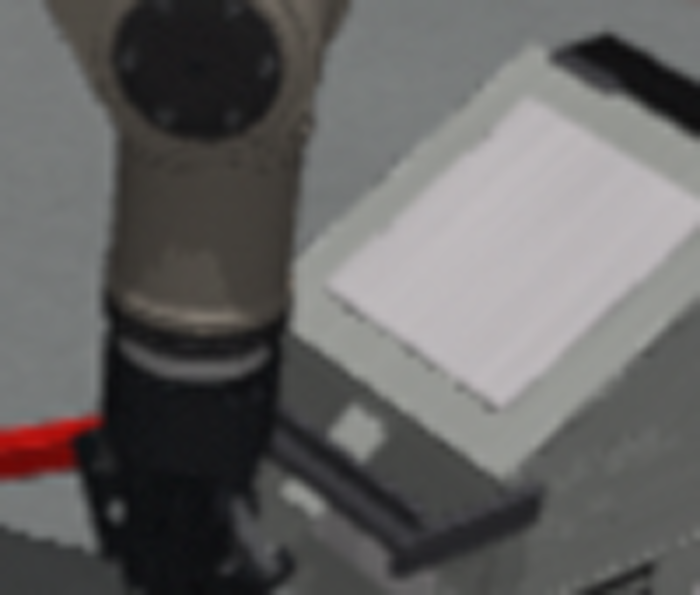

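```bash
python3 -m crank '[{"delta_pos":[0,-6,0],"spin":0},{"delta_pos":[0,-6,0],"spin":0},{"delta_pos":[0,-6,0],"spin":0},{"delta_pos":[0,-6,0],"spin":0},{"delta_pos":[0,0,0],"spin":0}]' 0 120; python3 -c "
from lev import *
s,R=st();print(toslot(s['ee_pos']))
d=bot.get_image('scene');c=cam(d);crop(d,350,90,480,205,5.5,'s23.png')"
```

```text
time: 26.95
ee_pos: [0.5319, 0.0986, 0.0544]
ee_rot: [0.706, -0.706, 0.037, -0.037]
wrist_force: [-0.4, 0.2, -2.6]
finger_gap: 0.0158
t 26.95 tcp [0.5319 0.0986 0.0544] jawyaw(deg) -6.01 gap 0.0158 F [-0.4  0.2 -2.6] j [ 0.01  0.53 -0.38  1.99  0.31  0.68 -0.68]
[-112.6765   -1.5498  -79.6226]
```

View pics/s23.png

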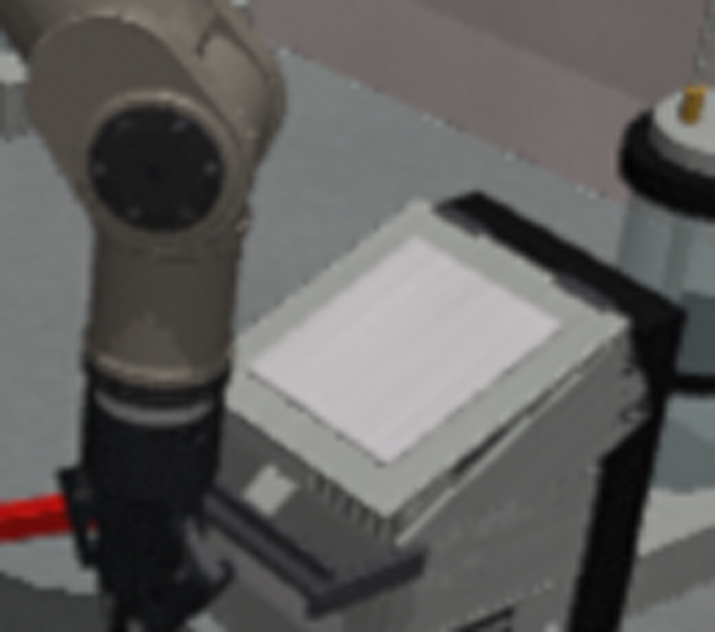

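```bash
cat >> lev.py <<'E'
def lidang(c,uv,y=-85):
    o,d=ray(c,[uv]);n=Y;p0=fromslot(0,y,0);p=o+d[0]*(((p0-o)@n)/(d[0]@n));q=toslot(p);v=q-np.array([153,y,94])
    a=np.arctan2(v[2],-v[0])+np.arctan(6/180.) *-1+np.pi/6
    print("lid corner slot",q.round(1),"r",np.hypot(v[0],v[2]).round(1),"theta",a.round(3))
E
python3 -c "
from lev import *
d=bot.get_image('scene');c=cam(d)
lidang(c,(350+388/5.5-.4,90+516/5.5-.4)); lidang(c,(421.4-.4,188.4-.4))"
```

```text
lid corner slot [-14.6 -85.   30.1] r 179.3 theta 0.126
lid corner slot [ -8.1 -85.   11.4] r 181.1 theta 0.016
```

```bash
python3 -m crank '[{"delta_pos":[0,-4,0],"spin":0},{"delta_pos":[0,-5,3],"spin":0},{"delta_pos":[0,-3,0],"spin":0},{"delta_pos":[0,0,0],"spin":0}]' 0 120; python3 -c "
from lev import *
s,R=st();print(toslot(s['ee_pos']))
d=bot.get_image('scene');c=cam(d);crop(d,350,90,480,205,5.5,'s24.png')"
```

```text
time: 27.55
ee_pos: [0.5321, 0.1017, 0.0662]
ee_rot: [0.706, -0.706, 0.037, -0.037]
wrist_force: [-0.9, 0.0, -2.8]
finger_gap: 0.0154
t 27.55 tcp [0.5321 0.1017 0.0662] jawyaw(deg) -6.0 gap 0.0154 F [-0.9  0.  -2.8] j [ 0.01  0.51 -0.39  1.99  0.29  0.7  -0.67]
[-109.5977   -1.4174  -67.8388]
```

View pics/s24.png

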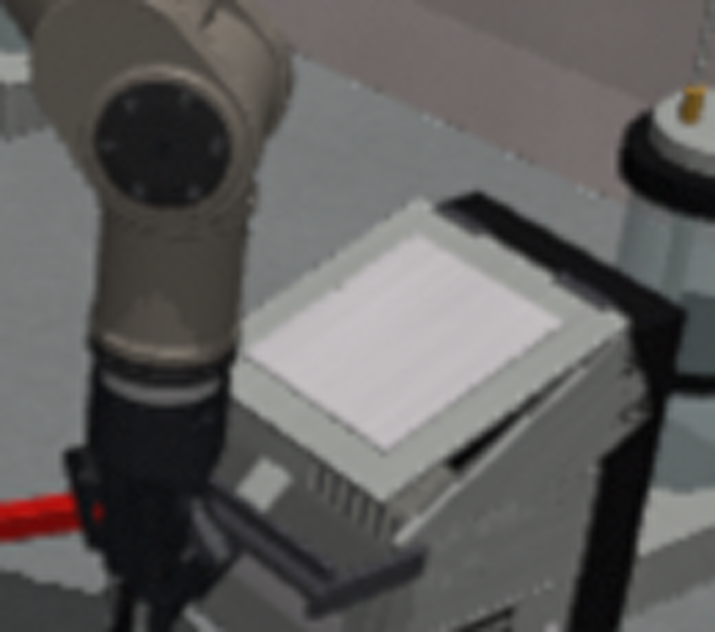

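```bash
python3 -m crank '[{"delta_pos":[0,-3,0],"spin":0},{"delta_pos":[0,-3,0],"spin":0},{"delta_pos":[0,0,0],"spin":0}]' 0 120; python3 -c "
from lev import *
s,R=st();print(toslot(s['ee_pos']))
d=bot.get_image('scene');c=cam(d);crop(d,350,90,480,205,5.5,'s25.png')
lidang(c,(350+380/5.5-.4,90+503/5.5-.4))"
```

```text
time: 27.98
ee_pos: [0.531, 0.1015, 0.0713]
ee_rot: [-0.706, 0.706, -0.037, 0.036]
wrist_force: [-0.4, 0.9, -12.0]
finger_gap: 0.0153
t 27.98 tcp [0.531  0.1015 0.0713] jawyaw(deg) -5.99 gap 0.0153 F [ -0.4   0.9 -12. ] j [ 0.01  0.5  -0.4   1.98  0.29  0.71 -0.67]
[-109.8756   -0.3839  -62.7325]
lid corner slot [-22.  -85.   41.1] r 182.8 theta 0.197
```

View pics/s25.png

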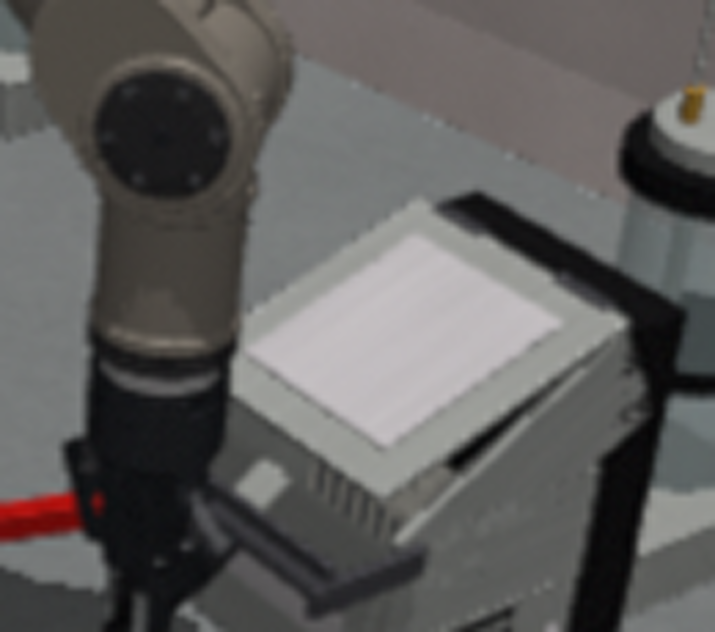

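```bash
python3 -m crank '[{"delta_pos":[0,0,0],"spin":0},{"delta_pos":[0,-4,-5],"spin":0},{"delta_pos":[0,-5.5,-3.6],"spin":0},{"delta_pos":[0,-5.5,-3.6],"spin":0},{"delta_pos":[0,-5,-2],"spin":0},{"delta_pos":[0,-5,-2],"spin":0},{"delta_pos":[0,0,0],"spin":0}]' 0 22; python3 -c "
from lev import *
s,R=st();print(toslot(s['ee_pos']))
d=bot.get_image('scene');c=cam(d);crop(d,330,90,460,205,5.5,'s26.png')
d=bot.get_image('wrist');crop(d,200,0,440,400,1.5,'w26.png')"
```

```text
time: 28.9
ee_pos: [0.5298, 0.0847, 0.0971]
ee_rot: [-0.706, 0.706, -0.037, 0.037]
wrist_force: [-1.1, 0.6, -7.6]
finger_gap: 0.0157
t 28.9 tcp [0.5298 0.0847 0.0971] jawyaw(deg) -6.03 gap 0.0157 F [-1.1  0.6 -7.6] j [ 0.05  0.46 -0.41  1.98  0.26  0.76 -0.61]
[-126.6957   -0.9598  -36.9408]
```

View pics/s26.png

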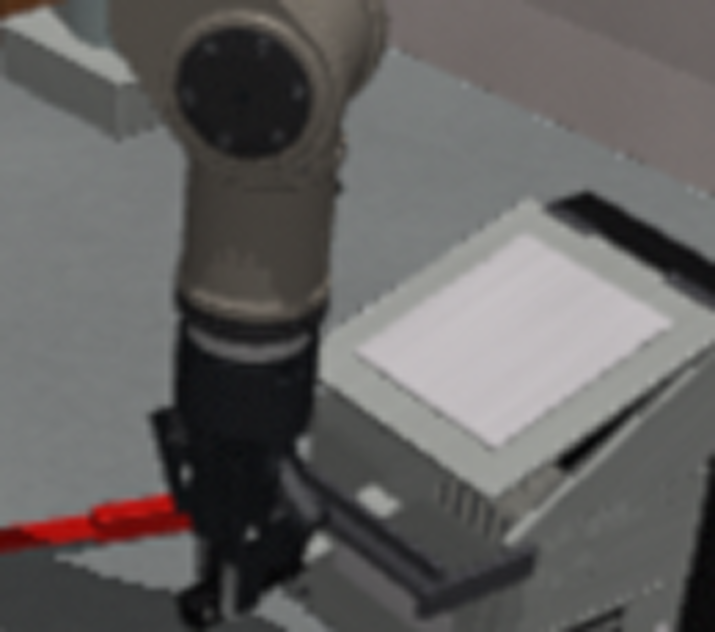

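View pics/w26.png

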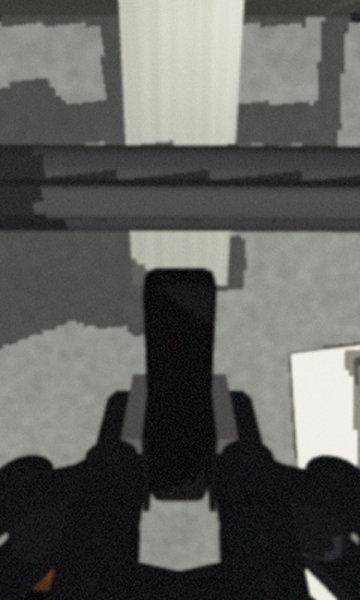

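```bash
python3 -m crank '[{"delta_pos":[0,2,0],"spin":0},{"delta_pos":[0,3,-20],"spin":0},{"delta_pos":[0,5,-30],"spin":0},{"delta_pos":[0,6,-35],"spin":0},{"delta_pos":[0,4,-35],"spin":0},{"delta_pos":[0,-20,-5],"spin":0},{"delta_pos":[0,-40,0],"spin":0},{"delta_pos":[0,0,0],"spin":0}]' 0 120; python3 -c "
from lev import *
s,R=st();print(toslot(s['ee_pos']))
d=bot.get_image('scene');c=cam(d);crop(d,310,90,440,205,5.5,'s27.png')
d=bot.get_image('wrist');cv2.imwrite('pics/w27.png',d['frame'][:,:,::-1])"
```

```text
time: 30.0
ee_pos: [0.5197, -0.041, 0.1399]
ee_rot: [-0.706, 0.706, -0.036, 0.041]
wrist_force: [-0.2, -0.4, -1.8]
finger_gap: 0.0153
t 30.0 tcp [ 0.5197 -0.041   0.1399] jawyaw(deg) -6.16 gap 0.0153 F [-0.2 -0.4 -1.8] j [ 0.3   0.37 -0.42  1.99  0.2   0.82 -0.34]
[-252.7181   -3.9942    5.8559]
```

View pics/s27.png

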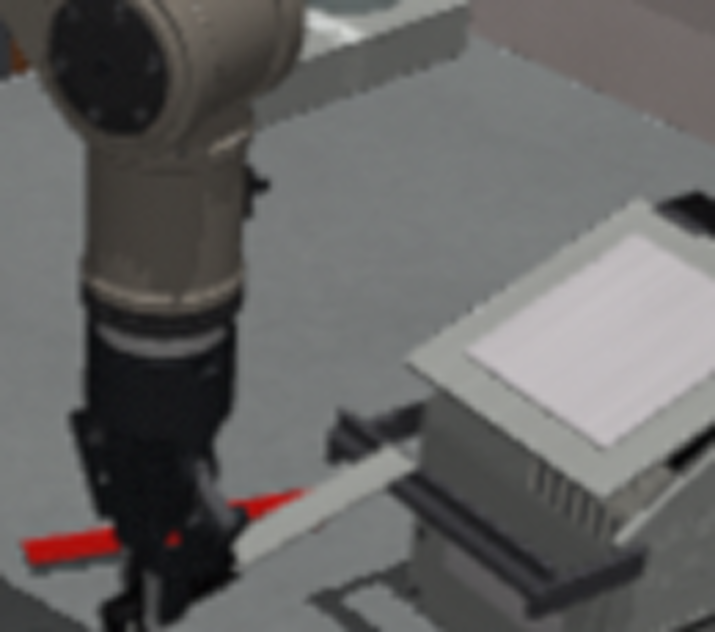

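View pics/w27.png

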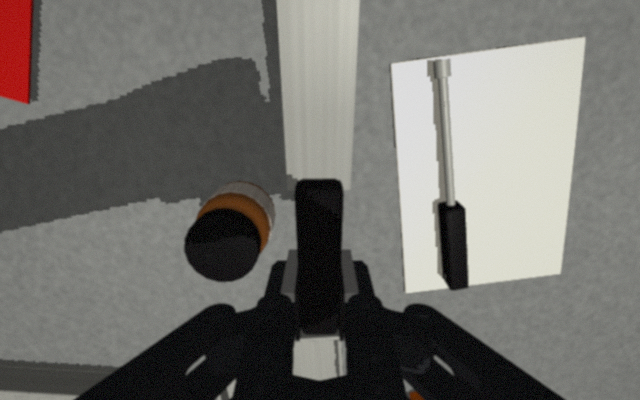

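```bash
python3 -c "
from lev import *
s,R=st()
d=bot.get_image('scene');c=cam(d)
lev(310,90,5.5,[((388,445),-12),((417,462),12),((403,453),0),((233,538),-12)],c,s)
lidang(c,(310+600/5.5-.4,90+498/5.5-.4));lidang(c,(310+407/5.5-.4,90+360/5.5-.4),85)"
```

```text
t 30.1 tcp [ 0.5173 -0.0406  0.1371] jawyaw(deg) -6.11 gap 0.0154 F [-0.9 -0.2 -1.4] j [ 0.3   0.37 -0.42  1.99  0.2   0.82 -0.34]
(388, 445) -12 fwd 161.8 up 46.1 slot [-90.8  10.1  49.1]
(417, 462) 12 fwd 162.5 up 48.2 slot [-90.1 -13.8  51.1]
(403, 453) 0 fwd 162.5 up 47.3 slot [-90.1  -1.9  50.3]
(233, 538) -12 fwd 60.2 up 21.8 slot [-192.4   10.3   24.8]
lid corner slot [-22.5 -85.   44.5] r 182.4 theta 0.215
lid corner slot [-17.4  85.   41.3] r 178.4 theta 0.19
```

```bash
python3 -m crank '[{"delta_pos":[-1,4,25],"spin":0},{"delta_pos":[-1,20,20],"spin":0},{"delta_pos":[0,-4,23],"spin":0},{"delta_pos":[0,0,0],"spin":0}]' 0 120; python3 -c "
from lev import *
s,R=st();print(toslot(s['ee_pos']))
d=bot.get_image('scene');c=cam(d);crop(d,330,90,460,205,5.5,'s28.png')"
```

```text
time: 30.65
ee_pos: [0.5222, 0.0302, 0.1162]
ee_rot: [0.707, -0.706, 0.036, -0.036]
wrist_force: [0.5, 0.7, 0.6]
finger_gap: 0.0154
t 30.65 tcp [0.5222 0.0302 0.1162] jawyaw(deg) -5.86 gap 0.0154 F [0.5 0.7 0.6] j [ 0.17  0.41 -0.43  2.    0.24  0.78 -0.49]
[-181.6539    0.9252  -17.7765]
```

View pics/s28.png

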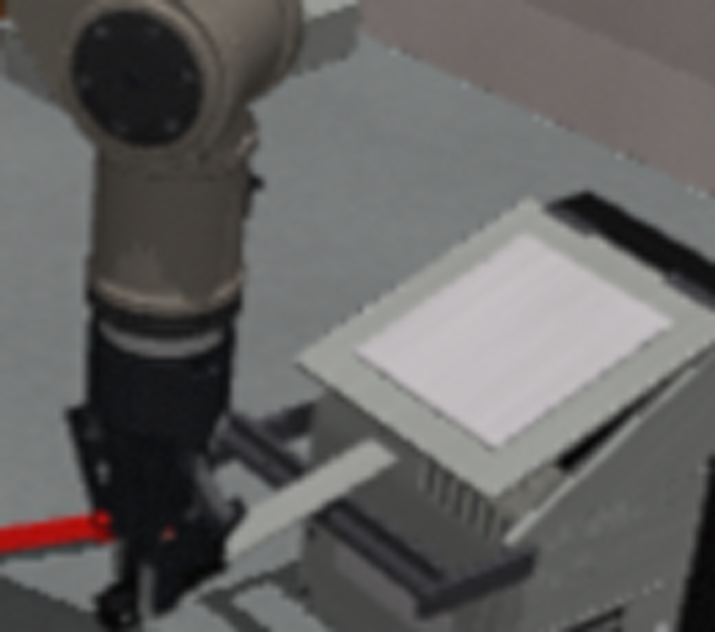

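```bash
python3 -m crank '[{"delta_pos":[0,-3,10],"spin":0},{"delta_pos":[0,-3,10],"spin":0},{"delta_pos":[0,-3,12],"spin":0},{"delta_pos":[0,0,0],"spin":0}]' 0 120; python3 -c "
from lev import *
s,R=st();print(toslot(s['ee_pos']))
d=bot.get_image('scene');c=cam(d);crop(d,330,90,460,205,5.5,'s29.png')"
```

```text
time: 31.2
ee_pos: [0.5259, 0.0622, 0.1263]
ee_rot: [0.706, -0.706, 0.036, -0.037]
wrist_force: [-1.4, -0.6, -2.2]
finger_gap: 0.0152
t 31.2 tcp [0.5259 0.0622 0.1263] jawyaw(deg) -5.89 gap 0.0152 F [-1.4 -0.6 -2.2] j [ 0.12  0.41 -0.44  1.98  0.23  0.81 -0.55]
[-149.5014    0.5996   -7.7428]
```

View pics/s29.png

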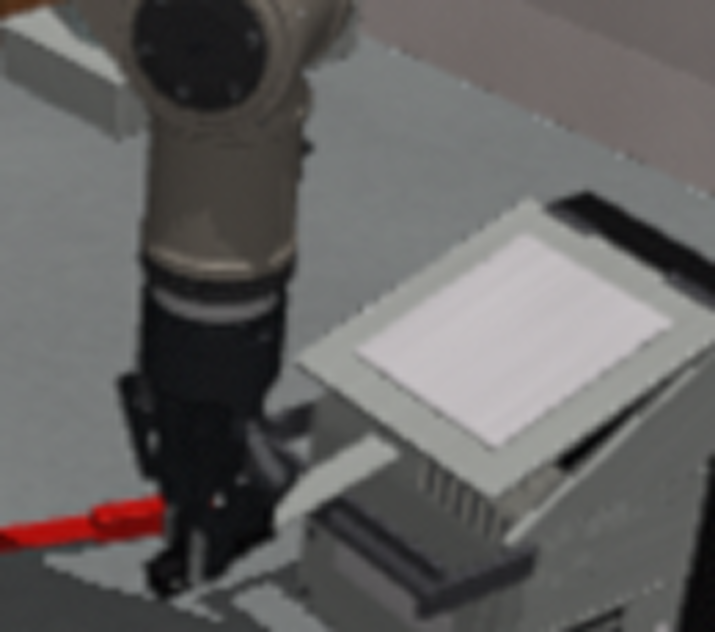

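```bash
python3 -m crank '[{"delta_pos":[0,-14,0],"spin":0},{"delta_pos":[0,-14,0],"spin":0},{"delta_pos":[0,-14,0],"spin":0},{"delta_pos":[0,-14,0],"spin":0},{"delta_pos":[0,-12,1],"spin":0},{"delta_pos":[0,-12,1],"spin":0},{"delta_pos":[0,0,0],"spin":0}]' 0 120; python3 -c "
from lev import *
s,R=st();print(toslot(s['ee_pos']))
d=bot.get_image('scene');c=cam(d);crop(d,330,70,470,200,5,'s30.png')"
```

```text
time: 32.12
ee_pos: [0.5265, 0.0633, 0.2071]
ee_rot: [0.706, -0.706, 0.036, -0.038]
wrist_force: [0.4, -0.1, -1.5]
finger_gap: 0.0153
t 32.12 tcp [0.5265 0.0633 0.2071] jawyaw(deg) -6.0 gap 0.0153 F [ 0.4 -0.1 -1.5] j [ 0.15  0.3  -0.47  1.9   0.16  0.97 -0.49]
[-148.3422    0.0489   73.0547]
```

View pics/s30.png

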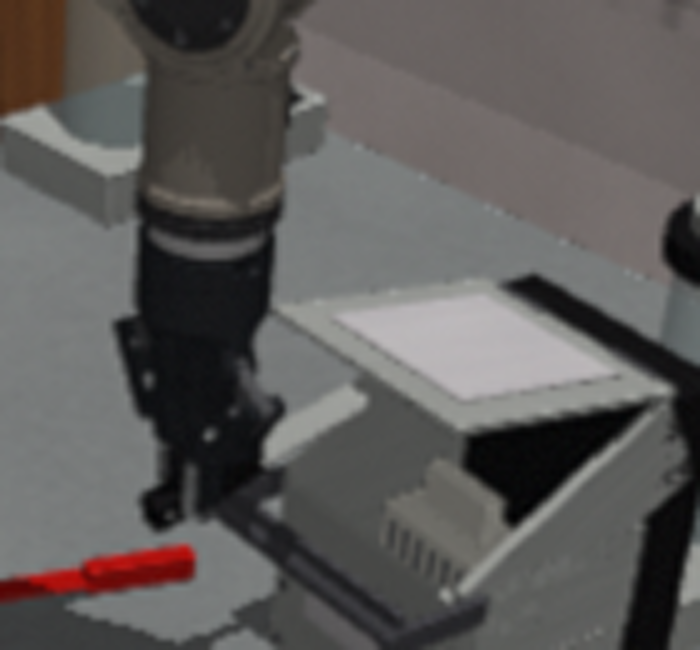

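```bash
python3 -m crank '[{"delta_pos":[0,-12,3],"spin":0},{"delta_pos":[0,-12,3],"spin":0},{"delta_pos":[0,-11,5],"spin":0},{"delta_pos":[0,-11,5],"spin":0},{"delta_pos":[0,-10,7],"spin":0},{"delta_pos":[0,-10,7],"spin":0},{"delta_pos":[0,-9,8],"spin":0},{"delta_pos":[0,-8,9],"spin":0}]' 0 120; python3 -c "
from lev import *
s,R=st();print(toslot(s['ee_pos']))
d=bot.get_image('scene');c=cam(d);crop(d,330,50,470,200,4,'s31.png')"
```

```text
time: 33.17
ee_pos: [0.5309, 0.1099, 0.2895]
ee_rot: [0.706, -0.706, 0.037, -0.037]
wrist_force: [-0.7, -2.8, -1.7]
finger_gap: 0.0157
t 33.17 tcp [0.5309 0.1099 0.2895] jawyaw(deg) -6.03 gap 0.0157 F [-0.7 -2.8 -1.7] j [ 0.1   0.25 -0.5   1.78  0.13  1.15 -0.54]
[-101.5477    0.6337  155.497 ]
```

View pics/s31.png

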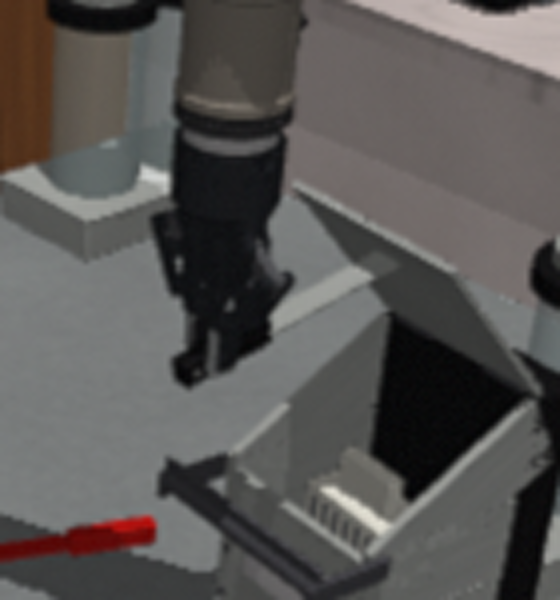

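```bash
python3 -m crank '[{"delta_pos":[0,-7,10],"spin":0},{"delta_pos":[0,-7,10],"spin":0},{"delta_pos":[0,-6,11],"spin":0},{"delta_pos":[0,-5,11],"spin":0},{"delta_pos":[0,-4,12],"spin":0},{"delta_pos":[0,-3,12],"spin":0},{"delta_pos":[0,-2,12],"spin":0},{"delta_pos":[0,0,12],"spin":0}]' 0 120;  python3 -m crank '[{"delta_pos":[0,0,12],"spin":0},{"delta_pos":[0,1,12],"spin":0},{"delta_pos":[0,2,12],"spin":0},{"delta_pos":[0,0,0],"spin":0}]'; python3 -c "
from lev import *
s,R=st();print(toslot(s['ee_pos']))
d=bot.get_image('scene');c=cam(d);crop(d,330,30,490,200,3.5,'s32.png')"
```

```text
time: 34.22
ee_pos: [0.5403, 0.1997, 0.3229]
ee_rot: [0.706, -0.706, 0.037, -0.037]
wrist_force: [0.9, -1.6, -0.5]
finger_gap: 0.0153
time: 34.72
ee_pos: [0.5433, 0.2365, 0.3195]
ee_rot: [0.707, -0.706, 0.037, -0.036]
wrist_force: [0.4, -0.0, -1.7]
finger_gap: 0.0157
t 34.73 tcp [0.5433 0.2365 0.3195] jawyaw(deg) -5.87 gap 0.0157 F [ 0.4 -0.  -1.7] j [-0.09  0.32 -0.54  1.62  0.17  1.25 -0.77]
[ 25.709    1.4624 185.5182]
```

View pics/s32.png

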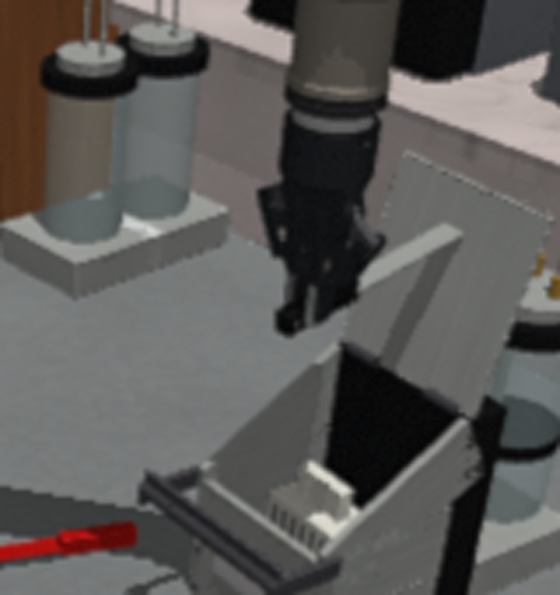

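```bash
python3 -c "
from lev import *
d=bot.get_image('scene');c=cam(d)
lidang(c,(330+551/3.5-.4,30+222/3.5-.4));lidang(c,(330+405/3.5-.4,30+153/3.5-.4),85)"
```

```text
lid corner slot [200.4 -85.  265.4] r 177.8 theta 2.331
lid corner slot [201.7  85.  265.8] r 178.6 theta 2.337
```

```bash
python3 -m crank '[{"delta_pos":[0,0,-30],"spin":0},{"delta_pos":[0,0,-50],"spin":-0.052},{"delta_pos":[10,0,-50],"spin":-0.053},{"delta_pos":[30,0,-50],"spin":0},{"delta_pos":[40,20,-50],"spin":0},{"delta_pos":[40,30,-50],"spin":0},{"delta_pos":[30,40,-40],"spin":0},{"delta_pos":[0,0,0],"spin":0}]' ; python3 -c "
from lev import *
togo([.70,-.11,.06],0)"
```

```text
time: 35.83
ee_pos: [0.6738, -0.0814, 0.2306]
ee_rot: [-0.707, 0.708, -0.005, 0.0]
wrist_force: [-0.4, 0.4, -1.0]
finger_gap: 0.0154
t 35.83 tcp [ 0.6738 -0.0814  0.2306] jawyaw(deg) -0.43 gap 0.0154 F [-0.4  0.4 -1. ] j [ 0.29  0.52 -0.39  1.52  0.21  1.15 -0.14]
tool delta mm [ 27.6 170.4 -28.1]
spin -0.0074 (mod pi)
```

```bash
python3 -m crank '[{"delta_pos":[13,40,-14],"spin":-0.007},{"delta_pos":[13,50,-14],"spin":0},{"delta_pos":[0,50,0],"spin":0},{"delta_pos":[0,35,0],"spin":0},{"delta_pos":[0,0,0],"spin":0}]' ; python3 -c "
from lev import *
togo([.70,-.11,.010],0)
d=bot.get_image('wrist');cv2.imwrite('pics/w33.png',d['frame'][:,:,::-1])"
```

```text
time: 36.45
ee_pos: [0.6987, -0.1024, 0.0582]
ee_rot: [0.707, -0.707, -0.001, 0.005]
wrist_force: [0.5, -0.1, -0.7]
finger_gap: 0.0156
t 36.45 tcp [ 0.6987 -0.1024  0.0582] jawyaw(deg) 0.44 gap 0.0156 F [ 0.5 -0.1 -0.7] j [ 0.29  0.73 -0.34  1.57  0.29  0.89 -0.15]
tool delta mm [ 1.5 48.2 -7.6]
spin 0.0076 (mod pi)
```

View pics/w33.png

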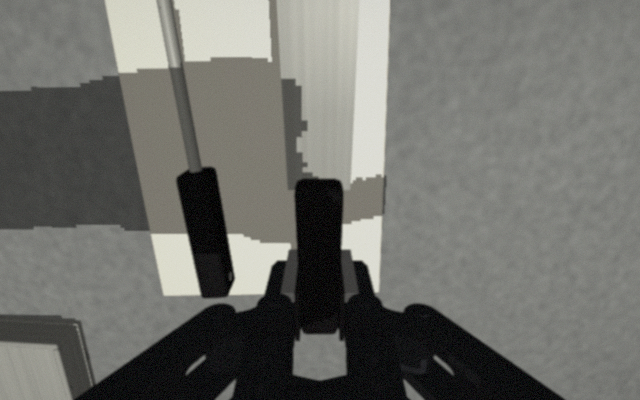

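```bash
python3 -m crank '[{"delta_pos":[0,20,-4],"spin":0},{"delta_pos":[0,17,0],"spin":0},{"delta_pos":[0,9,0],"spin":0},{"delta_pos":[0,4,0],"spin":0},{"delta_pos":[0,0,0],"spin":0}]' 0 20; python3 -m crank '[{"delta_pos":[0,0,0],"spin":0},{"delta_pos":[0,0,0],"spin":0},{"delta_pos":[0,0,0],"spin":0},{"delta_pos":[0,-15,0],"spin":0},{"delta_pos":[0,-40,0],"spin":0},{"delta_pos":[0,-60,-10],"spin":0},{"delta_pos":[0,0,0],"spin":0}]' 0.42; python3 -c "
from lev import *
s,R=st()
d=bot.get_image('wrist');cv2.imwrite('pics/w34.png',d['frame'][:,:,::-1])"
```

```text
time: 37.12
ee_pos: [0.7009, -0.1071, 0.0111]
ee_rot: [-0.707, 0.707, 0.002, -0.003]
wrist_force: [-1.4, -0.9, 1.4]
finger_gap: 0.0153
time: 38.0
ee_pos: [0.7052, -0.1185, 0.1331]
ee_rot: [-0.706, 0.708, 0.006, 0.002]
wrist_force: [0.5, 0.2, -0.7]
finger_gap: 0.0356
t 38.0 tcp [ 0.7052 -0.1185  0.1331] jawyaw(deg) 0.3 gap 0.0356 F [ 0.5  0.2 -0.7] j [ 0.32  0.65 -0.36  1.52  0.26  1.   -0.11]
```

View pics/w34.png

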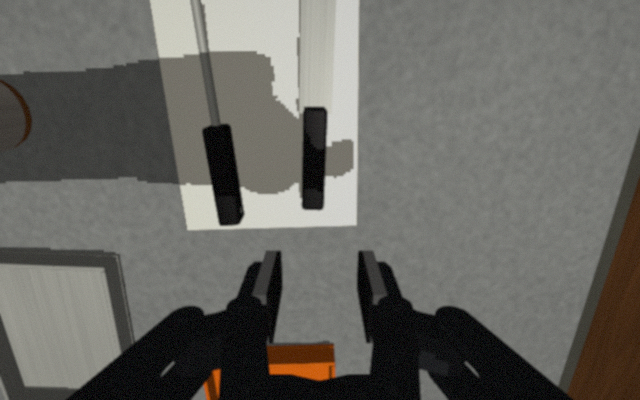

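```bash
python3 -m crank '[{"delta_pos":[0,-25,0],"spin":-0.183},{"delta_pos":[0,-25,0],"spin":-0.183},{"delta_pos":[0,-25,0],"spin":-0.183},{"delta_pos":[0,-25,0],"spin":-0.183},{"delta_pos":[0,-25,0],"spin":-0.183},{"delta_pos":[0,-25,0],"spin":-0.183},{"delta_pos":[0,0,0],"spin":-0.183},{"delta_pos":[0,0,0],"spin":-0.183}]' 0.5 40; python3 -c "
from lev import *
s,R=st()
d=bot.get_image('top');crop(d,130,130,280,245,5,'t35.png');c=cam(d)
print((proj(c,[fromslot(75,30,21),fromslot(75,-30,21)])-[130-.4,130-.4])*5)
d=bot.get_image('scene');crop(d,370,100,470,220,5,'s35.png')"
```

```text
time: 39.05
ee_pos: [0.7005, -0.1169, 0.2751]
ee_rot: [0.523, -0.523, -0.476, 0.476]
wrist_force: [0.1, 0.2, -0.1]
finger_gap: 0.0429
t 39.05 tcp [ 0.7005 -0.1169  0.2751] jawyaw(deg) 84.65 gap 0.0429 F [ 0.1  0.2 -0.1] j [ 0.53  0.6  -0.72  1.37  0.4   1.32  1.27]
[[352.6571 359.3045]
 [365.0268 267.0674]]
```

View pics/t35.png

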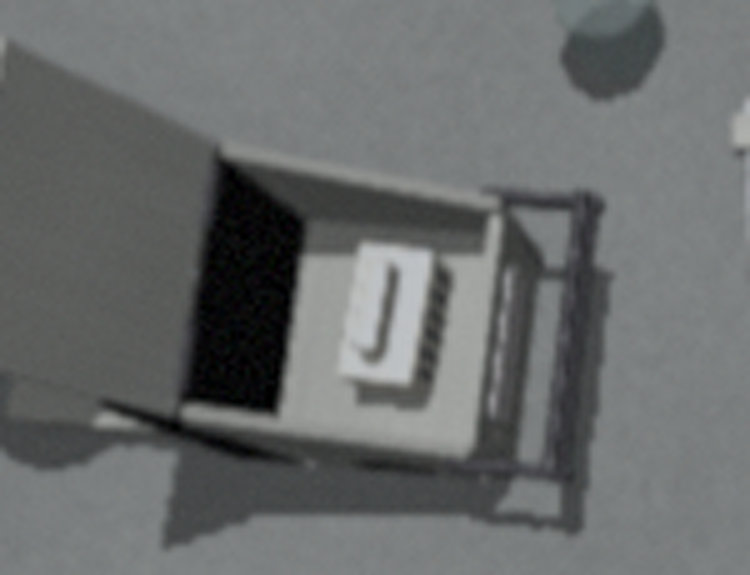

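View pics/s35.png

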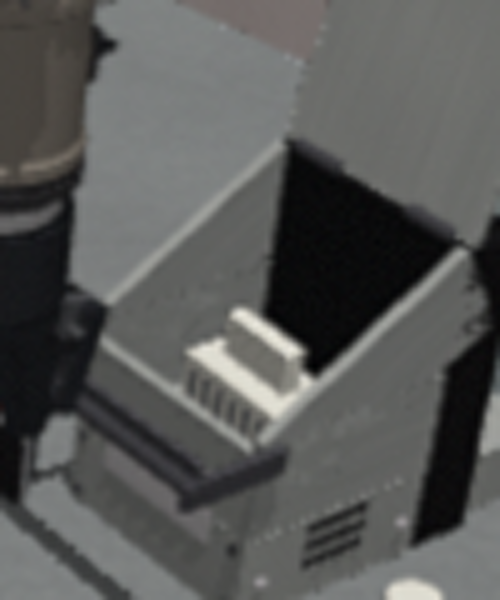

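```bash
python3 -c "
from lev import *
d=bot.get_image('top');c=cam(d);crop(d,190,170,230,215,14,'t36.png')
q=onz(c,[(130+x/5-.4,130+y/5-.4) for x,y in [(362,240),(437,250),(412,388),(340,375)]],.125)
print(q,q.mean(0));print([toslot(p).round(1) for p in q],toslot(q.mean(0)))
s=bot.get_image('scene');cs=cam(s);crop(s,400,155,440,190,14,'s36.png')
q=onz(cs,[(370+x/5-.4,100+y/5-.4) for x,y in [(232,311),(305,352)]],.155);print('rib top front ends?',[toslot(p).round(1) for p in q])
"
```

```text
[[0.6052 0.2938 0.125 ]
 [0.5972 0.2443 0.125 ]
 [0.5059 0.2586 0.125 ]
 [0.5156 0.3057 0.125 ]] [0.556  0.2756 0.125 ]
[array([ 89.1, -54.1,  -9. ]), array([ 39. , -51.3,  -9. ]), array([43.8, 41. , -9. ]), array([91.6, 36.2, -9. ])] [65.8733 -7.0385 -9.    ]
rib top front ends? [array([66.8, 23.9, 21. ]), array([ 73. , -36.6,  21. ])]
```

View pics/t36.png

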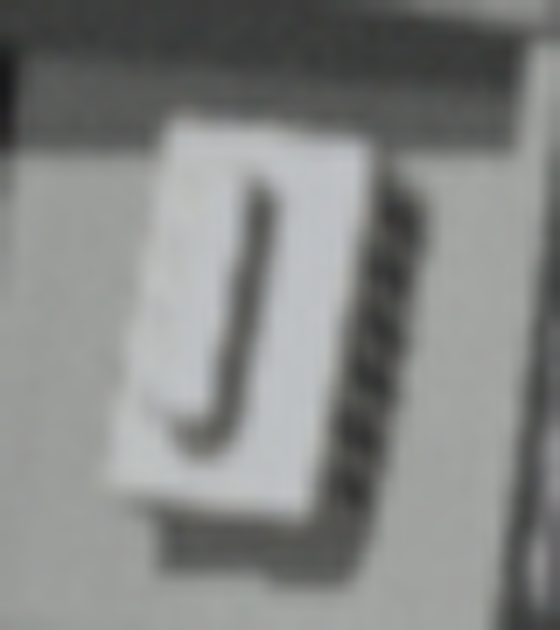

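View pics/s36.png

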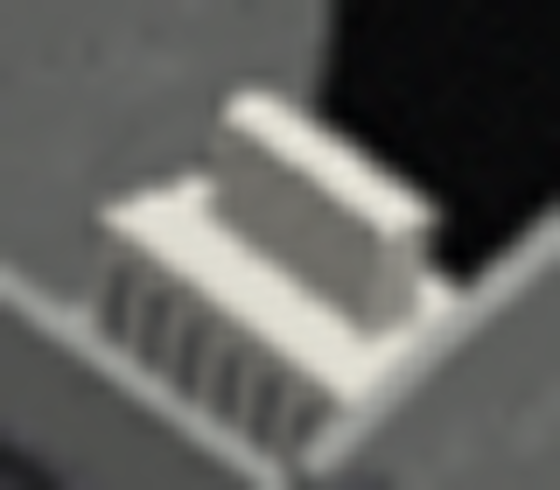

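```bash
python3 -c "
from lev import *
d=bot.get_image('top');c=cam(d)
q=onz(c,[(190+x/14-.46,170+y/14-.46) for x,y in [(172,118),(368,140),(303,520),(110,488)]],.125)
print(q.mean(0),[toslot(p).round(1) for p in q],toslot(q.mean(0)))
s=bot.get_image('scene');cs=cam(s)
q=onz(cs,[(400+x/14-.46,155+y/14-.46) for x,y in [(330,162),(222,110),(262,90),(437,212),(390,238)]],.155);print('rib top',q[0],[toslot(p).round(1) for p in q])
q=onz(cs,[(400+x/14-.46,155+y/14-.46) for x,y in [(100,215),(350,400)]],.125);print('body front top edge',[toslot(p).round(1) for p in q])
"
```

```text
[0.5564 0.2775 0.125 ] [array([ 89.5, -52.8,  -9. ]), array([ 42.9, -51.2,  -9. ]), array([46.7, 39.5, -9. ]), array([92.3, 35.6, -9. ])] [67.845  -7.2143 -9.    ]
rib top [0.5565 0.2782 0.155 ] [array([68.6, -7.3, 21. ]), array([62.7, 22.2, 21. ]), array([76.2, 24. , 21. ]), array([ 74.7, -35.5,  21. ]), array([ 58.5, -37.9,  21. ])]
body front top edge [array([43.9, 37.3, -9. ]), array([ 41.2, -49.8,  -9. ])]
```

```bash
python3 -c "
from lev import *
togo([.5565,.278,.30],82)"
```

```text
t 39.35 tcp [ 0.7008 -0.117   0.2752] jawyaw(deg) 84.13 gap 0.043 F [-0.6  0.7 -0.4] j [ 0.52  0.6  -0.72  1.37  0.39  1.32  1.27]
tool delta mm [378.2 -24.7 183.9]
spin 0.0372 (mod pi)
```

```bash
python3 -m crank '[{"delta_pos":[50,-5,24],"spin":0},{"delta_pos":[50,-5,24],"spin":0},{"delta_pos":[50,-5,24],"spin":0},{"delta_pos":[50,-5,24],"spin":0},{"delta_pos":[50,-5,24],"spin":0},{"delta_pos":[50,0,24],"spin":0},{"delta_pos":[50,0,24],"spin":0},{"delta_pos":[28,0,15],"spin":0.037}]'; python3 -m crank '[{"delta_pos":[0,0,0],"spin":0},{"delta_pos":[0,0,0],"spin":0}]';  python3 -c "
from lev import *
togo([.5565,.278,.13],82)
s=bot.read_state();d=bot.get_image('wrist');cv2.imwrite('pics/w37.png',d['frame'][:,:,::-1])
print(proj(cam(d,s),[[.5565,.278,.155]]))"
```

```text
time: 40.35
ee_pos: [0.5545, 0.2807, 0.301]
ee_rot: [0.533, -0.532, -0.465, 0.465]
wrist_force: [-0.1, -0.3, -0.4]
finger_gap: 0.0423
time: 40.6
ee_pos: [0.557, 0.2764, 0.3005]
ee_rot: [-0.533, 0.534, 0.464, -0.464]
wrist_force: [0.6, -0.2, -0.1]
finger_gap: 0.0427
t 40.6 tcp [0.557  0.2764 0.3005] jawyaw(deg) 82.07 gap 0.0427 F [ 0.6 -0.2 -0.1] j [ 0.03  0.45 -0.83  1.56  0.34  1.28  0.59]
tool delta mm [  1.7 170.5   0.8]
spin 0.0013 (mod pi)
[[321.8171 179.6036]]
```

View pics/w37.png

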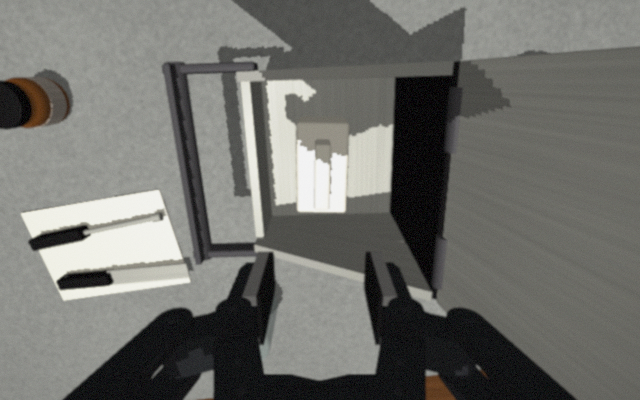

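```bash
python3 -m crank '[{"delta_pos":[1.5,40,1],"spin":0},{"delta_pos":[0,45,0],"spin":0},{"delta_pos":[0,40,0],"spin":0},{"delta_pos":[0,25,0],"spin":0},{"delta_pos":[0,15,0],"spin":0},{"delta_pos":[0,4,0],"spin":0},{"delta_pos":[0,0,0],"spin":0}]'; python3 -m crank '[{"delta_pos":[0,0,0],"spin":0},{"delta_pos":[0,0,0],"spin":0},{"delta_pos":[0,0,0],"spin":0},{"delta_pos":[0,0,0],"spin":0}]' 0 60;  python3 -c "
from lev import *
st()
s=bot.read_state();d=bot.get_image('wrist');cv2.imwrite('pics/w38.png',d['frame'][:,:,::-1])"
```

```text
time: 41.52
ee_pos: [0.5564, 0.2788, 0.1323]
ee_rot: [-0.533, 0.533, 0.465, -0.464]
wrist_force: [0.3, -0.2, -0.3]
finger_gap: 0.0429
time: 42.02
ee_pos: [0.5564, 0.2792, 0.1327]
ee_rot: [-0.533, 0.533, 0.465, -0.464]
wrist_force: [0.8, -1.4, 6.5]
finger_gap: 0.0126
t 42.02 tcp [0.5564 0.2792 0.1327] jawyaw(deg) 82.15 gap 0.0126 F [ 0.8 -1.4  6.5] j [-0.03  0.61 -0.75  1.74  0.49  0.99  0.47]
```

View pics/w38.png

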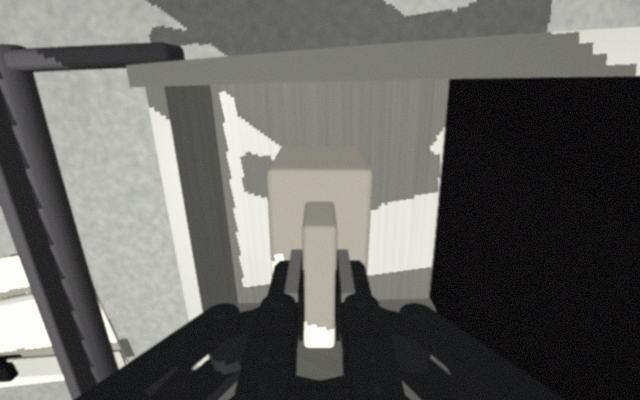

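```bash
python3 -m crank '[{"delta_pos":[0,-12,0],"spin":0},{"delta_pos":[0,-25,0],"spin":0},{"delta_pos":[0,-35,0],"spin":0},{"delta_pos":[0,-40,0],"spin":0},{"delta_pos":[0,-35,0],"spin":-0.05},{"delta_pos":[0,0,0],"spin":-0.05}]' 0 80; python3 -c "
from lev import *
togo([.456,-.2675,.20],88)
s=bot.read_state();d=bot.get_image('wrist');cv2.imwrite('pics/w39.png',d['frame'][:,:,::-1])"
```

```text
time: 42.82
ee_pos: [0.5565, 0.2801, 0.2824]
ee_rot: [-0.508, 0.509, 0.493, -0.489]
wrist_force: [-0.4, -0.2, -2.0]
finger_gap: 0.0124
t 42.83 tcp [0.5565 0.2801 0.2824] jawyaw(deg) 88.0 gap 0.0124 F [-0.4 -0.2 -2. ] j [ 0.04  0.47 -0.85  1.59  0.37  1.24  0.67]
tool delta mm [-551.    80.5   81.7]
spin -0.0 (mod pi)
```

View pics/w39.png

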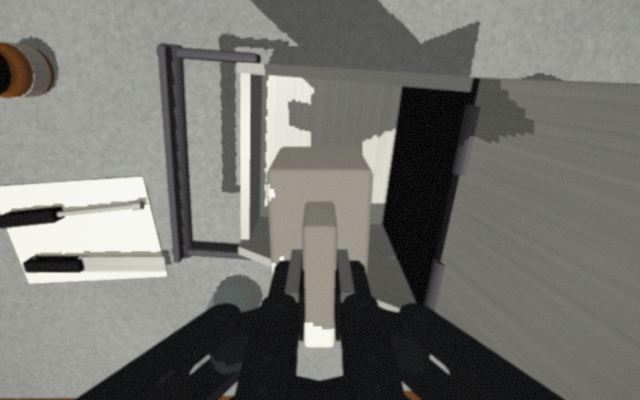

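```bash
python3 -m crank '[{"delta_pos":[-25,0,4],"spin":0},{"delta_pos":[-40,0,6],"spin":0},{"delta_pos":[-42,0,6],"spin":0},{"delta_pos":[-42,0,6],"spin":0},{"delta_pos":[-42,0,6],"spin":0},{"delta_pos":[-42,0,6],"spin":0},{"delta_pos":[-42,0,6],"spin":0},{"delta_pos":[-42,0,6],"spin":0}]'; python3 -m crank '[{"delta_pos":[-42,10,6],"spin":0},{"delta_pos":[-42,15,6],"spin":0},{"delta_pos":[-42,15,6],"spin":0},{"delta_pos":[-40,20,6],"spin":0},{"delta_pos":[-35,20,6],"spin":0},{"delta_pos":[-25,0,4],"spin":0},{"delta_pos":[-8,0,1],"spin":0},{"delta_pos":[0,0,0],"spin":0}]'; python3 -c "
from lev import *
togo([.456,-.2675,.074],88)
s=bot.read_state();d=bot.get_image('wrist');cv2.imwrite('pics/w40.png',d['frame'][:,:,::-1])
d=bot.get_image('scene');crop(d,170,130,320,300,3.5,'s40.png')"
```

```text
time: 43.88
ee_pos: [0.4972, -0.0375, 0.2784]
ee_rot: [0.509, -0.509, -0.49, 0.491]
wrist_force: [1.3, -0.2, -1.1]
finger_gap: 0.0121
time: 44.88
ee_pos: [0.4547, -0.2684, 0.1988]
ee_rot: [0.509, -0.509, -0.491, 0.49]
wrist_force: [0.2, 0.7, -1.1]
finger_gap: 0.0125
t 44.88 tcp [ 0.4547 -0.2684  0.1988] jawyaw(deg) 87.86 gap 0.0125 F [ 0.2  0.7 -1.1] j [ 0.98  0.35 -0.68  1.9   0.26  0.98  1.71]
tool delta mm [  0.9 124.8  -1.3]
spin -0.0024 (mod pi)
```

View pics/w40.png

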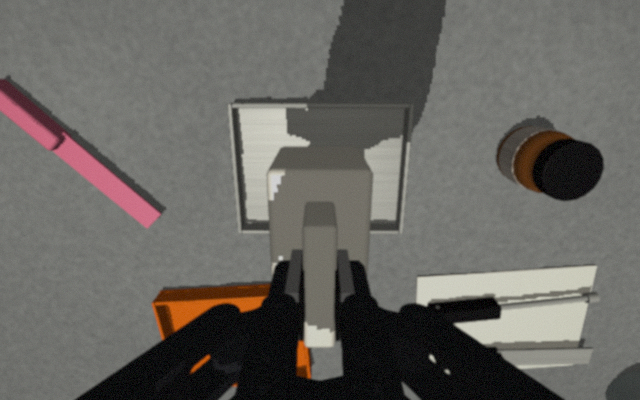

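View pics/s40.png

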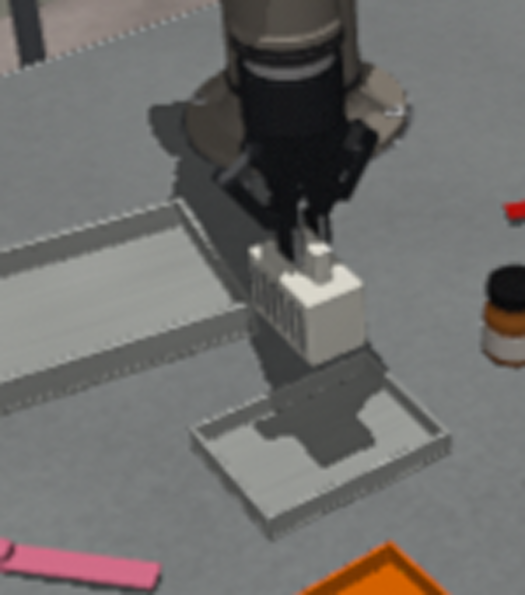

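```bash
python3 -m crank '[{"delta_pos":[1,30,-1],"spin":0},{"delta_pos":[0,35,0],"spin":0},{"delta_pos":[0,30,0],"spin":0},{"delta_pos":[0,18,0],"spin":0},{"delta_pos":[0,7,0],"spin":0},{"delta_pos":[0,3,0],"spin":0},{"delta_pos":[0,2,0],"spin":0},{"delta_pos":[0,0,0],"spin":0}]'; python3 -c "
from lev import *
st()"
```

```text
time: 45.98
ee_pos: [0.4559, -0.2681, 0.0741]
ee_rot: [-0.509, 0.51, 0.491, -0.491]
wrist_force: [-0.2, -0.0, -1.5]
finger_gap: 0.0124
t 45.98 tcp [ 0.4559 -0.2681  0.0741] jawyaw(deg) 87.88 gap 0.0124 F [-0.2 -0.  -1.5] j [ 0.89  0.52 -0.59  2.    0.42  0.74  1.57]
```

```bash
for i in 1 2 3; do python3 -m crank '[{"delta_pos":[0,1.2,0],"spin":0},{"delta_pos":[0,0,0],"spin":0}]' | grep -E "ee_pos|wrist"; done
```

```text
ee_pos: [0.4556, -0.268, 0.0725]
wrist_force: [0.2, -0.3, -1.5]
ee_pos: [0.4557, -0.2681, 0.0717]
wrist_force: [-2.3, -0.8, 4.2]
ee_pos: [0.4556, -0.2681, 0.0716]
wrist_force: [-7.3, 1.3, 18.5]
```

Contact came at TCP 0.0717, exactly as predicted. I'll release and retreat.

```bash
python3 -m crank '[{"delta_pos":[0,-1.3,0],"spin":0},{"delta_pos":[0,0,0],"spin":0}]' >/dev/null; python3 -m crank '[{"delta_pos":[0,0,0],"spin":0},{"delta_pos":[0,0,0],"spin":0},{"delta_pos":[0,0,0],"spin":0},{"delta_pos":[0,-15,0],"spin":0},{"delta_pos":[0,-40,0],"spin":0},{"delta_pos":[0,-50,0],"spin":0},{"delta_pos":[-10,-50,-40],"spin":0},{"delta_pos":[-30,0,-50],"spin":0}]' 0.45; python3 -m crank '[{"delta_pos":[-30,0,-50],"spin":0},{"delta_pos":[0,0,0],"spin":0},{"delta_pos":[0,0,0],"spin":0},{"delta_pos":[0,0,0],"spin":0}]'; python3 -c "
from lev import *
st()
d=bot.get_image('top');cv2.imwrite('pics/t41.png',d['frame'][:,:,::-1])
d=bot.get_image('scene');cv2.imwrite('pics/s41.png',d['frame'][:,:,::-1])"
```

```text
time: 47.98
ee_pos: [0.5461, -0.3108, 0.2315]
ee_rot: [-0.505, 0.512, 0.492, -0.49]
wrist_force: [0.2, -0.2, 0.2]
finger_gap: 0.0385
time: 48.48
ee_pos: [0.5908, -0.3418, 0.2253]
ee_rot: [-0.509, 0.509, 0.491, -0.491]
wrist_force: [0.8, -0.2, -0.1]
finger_gap: 0.0386
t 48.48 tcp [ 0.5908 -0.3418  0.2253] jawyaw(deg) 87.94 gap 0.0386 F [ 0.8 -0.2 -0.1] j [ 0.85  0.57 -0.63  1.51  0.35  1.18  1.7 ]
```

View pics/t41.png

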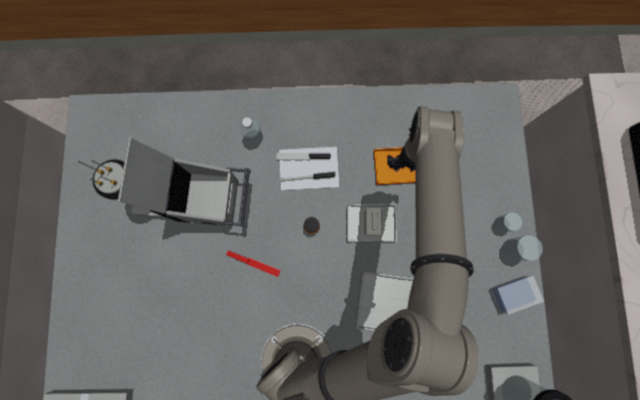

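View pics/s41.png

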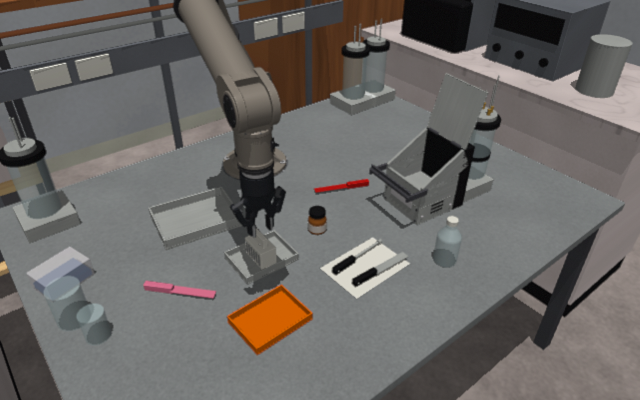

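```bash
python3 -c "
from lev import *
d=bot.get_image('top');c=cam(d)
x0,y0,x1,y1=275,140,345,195
g=(d['frame'][y0:y1,x0:x1].max(2)<70).astype(np.uint8)
n,l,stt,ce=cv2.connectedComponentsWithStats(g)
for k in range(1,n):
    if stt[k,4]>25: print('handle',onz(c,[ce[k]+[x0,y0]],.02))
crop(d,340,195,405,250,9,'t42.png')
s=bot.get_image('scene');cs=cam(s);lidang(cs,(485,103));crop(s,220,220,310,290,7,'s42.png')
bot_s=st()"
```

```text
handle [[ 0.7005 -0.094   0.02  ]]
handle [[ 0.6285 -0.1067  0.02  ]]
lid corner slot [200.9 -85.  234.3] r 148.2 theta 2.39
t 48.67 tcp [ 0.591  -0.3424  0.2251] jawyaw(deg) 87.9 gap 0.0385 F [ 0.5 -0.3 -0.4] j [ 0.85  0.57 -0.63  1.51  0.35  1.18  1.7 ]
```

View pics/t42.png

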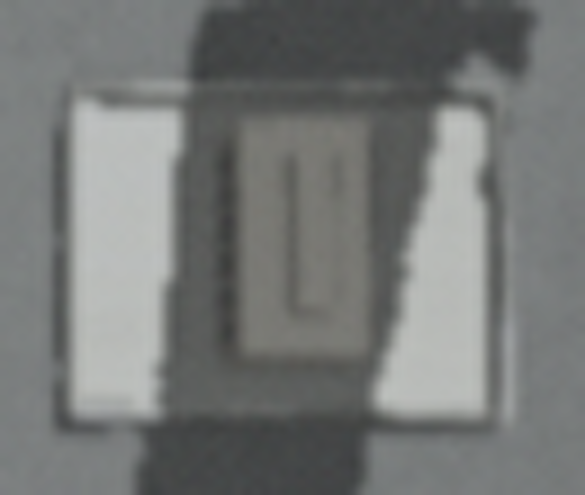

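View pics/s42.png

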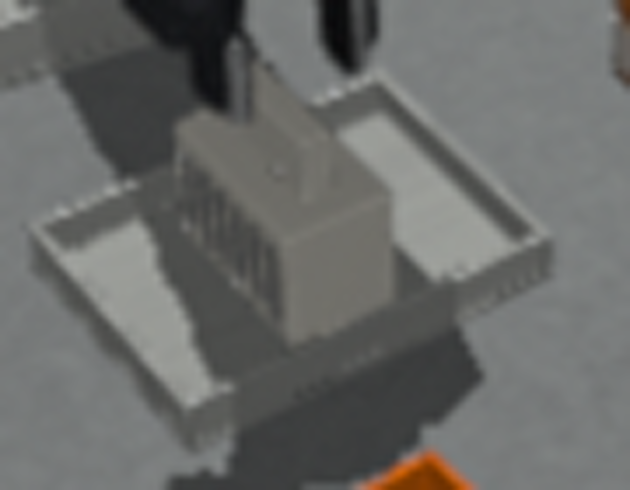

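The cartridge stands upright near the middle of the tray. The lever handle is at (0.70, -0.094) on the mat, the rod handle is within 1 mm of its start, and the cover is at about 2.35 rad. Handing in.

```bash
python3 -c "
from bench import bot
print(bot.sign_off())"
```

```text
the job is handed in; nothing more can be done
None
```

I carried out every step and handed the job in at about 48.7 s of the 72 s allowed; no verdict is reported.

**What I did:**
- **Prying:** I took the flat-bladed lever from the mat and pried the cover up from below the guard bar, to about 0.2 rad. I then went in over the bar and swung the cover back past upright.
- **Lever:** I laid it back on the mat.
- **Cartridge:** I lifted it out by its rib and set it down in the small grey tray, releasing it only once it touched the tray floor.

**What the last checks showed:**
- **Cover:** it measured about 2.35 rad when I last took a proper reading. The final check gave 2.39 rad, but from a badly chosen pixel (radius 148 mm where about 180 mm was expected), so I don't rely on it. The picture clearly shows the cover leaning back.
- **Cartridge:** it stands upright near the tray's centre, about 1 mm from the centre I measured (TCP position at release).
- **Lever:** it lies flat, with its handle at (0.70, -0.094), over the mat.
- **Other objects:** the rod tool is within 1 mm of where it started. The bottle and jar look unmoved in the pictures; I did not re-measure them.
- **Gripper:** it is clear of everything.

**What went wrong on the way:**
- My first attempt to tilt the lever against the bar let it slip in the grip, so I put it back on the mat and gripped it again.
- The second tilt came out too steep, so I corrected it by pressing and dragging the handle's end along the bench. The highest wrist force I read there was about 59 N, below the 120 N limit.

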